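Fit the keyed stirrer shaft into the mixer drive and hold it home

ROBOT

A 6-joint arm with a two-finger parallel gripper is mounted at the origin on a cart in front of the work surface, level with it; the furniture and walls round the work are solid. World frame = base frame: x ahead of the robot, y to its left, z up, the work surface at z = 0. Lengths are in m, angles in rad, forces in N, time in s.
With the tool pointing down it reaches from about 0.3 to 0.875 m from the base axis. Payload 6.4 kg.
Tool frame: the origin (TCP) lies between the finger pads; the fingertips stand ctrl.tip_reach ahead of it and the grasp point (between the pads) lies 11 mm behind it (ctrl.tip_reach is the distance from the TCP to the fingertips, in m); z points along the fingers, x is the direction in which the jaws open and shut, and the axes are right-handed (so a half turn about z gives the same grasp; the last joint's range is limited). The gripper opens to 85 mm and grips with 20 to 120 N. Pads are 22 mm wide; open, the fingers measure 114 mm over their backs; the gripper's body (76 mm by 85 mm) begins 54 mm behind the grasp point. The pads swing forward as they close: fully open they stand 13 mm farther back than shut.
Start: joints at [-1.368, 0.181, 1.607, -0, 1.354, -0.206], TCP at [0.229, -0.528, 0.204] pointing down, gripper open.
Joint ranges: [-2.99, 2.99], [-0.89, 2.07], [0.3, 2.58], [-1.14, 4.28], [0, 2.63], [-3.12, 3.12]. Speed limits (rad/s): [2.57, 2.57, 3.01, 3.14, 3.14, 3.14].

INTERFACE

Orientations are given as a unit quaternion [w, x, y, z].
In Python, from bench import telemetry, viewer, ticket, nets, ctrl gives the robot as it stands.
- The arm moves only by the tool step_arm, never from a script. Its argument "plan" is a list of rows, each a list of 2 entries, a list of its own where there are three numbers: the shift along the tool's x, y, z in m, then the turn, a rotation vector about the tool's x, y, z in degrees. A call has 1 to 5 rows; each row is the pose to reach, as a shift and turn from the pose commanded when the call began, along the tool's axes at that moment; what a row does not reach only later rows make up. A row lasts 1/10 s, in which the tool goes at most 50 mm and 8.59 degrees, less where a joint would pass 70% of its speed; a pose out of reach is approached as far as the arm can. A call with a gripper value outside its range is refused whole. "fingers" is the opening in per cent of the stroke, from 0 (shut) to 100 (fully open), set as the call begins (left out, the last holds). The fingers move at their own pace and stop on an object; the grip force is fixed at half the most. Time passes only in rows, so rows that repeat a pose let the fingers close. It gives the time, the measured TCP pose, the force and the opening at its end, in the units of the state.
- telemetry.get_obs(): the state, without advancing time (a new reading comes with each control period).
- viewer.camera(name): name is "scene" or "side" or "wrist"; returns the picture (480x640x3 uint8, red, green, blue); there is no depth.
- viewer.get_calibration(name): a dict with "K" (3x3 intrinsics, pixels), "origin" and "orientation" of the camera in the world. Camera axes: x right, y up, looking along -z (the intrinsics and any distortion apply to the point x, -y, -z); pixel columns grow to the right and rows downward; lengths in m; the calibration is good to about 2 mm. A picture is of the moment at which its call begins: read the wrist's pose just before it. get_calibration takes no time and is no camera call; for the wrist camera it gives the pose at the moment of the call.
- ticket.hand_in(): hands the job in, once; it reports no verdict.
Trained networks look in the newest picture that a camera, given by its name, has taken for a name from the list of things; names that differ only in an ending like _2 or _b are one class to them, and where a whole thing is asked for, a point or a joint stands for the part that bears it (a point fixed in the world has none). Each returns a list of dicts, best first, with "score" (0 to 1); they miss things now and then, are a little off and sometimes report something else, mostly with a low value. They report only what shows in the picture. A call takes as long as a camera call.
- nets.boxes_of(thing, camera): "extent" ([left, top, right, bottom] in pixels, round what is visible of it).
The state is a dict: "time_s": time; "q": joint angles; "dq": joint speeds; "joint_efforts": joint torques, N m; "eef_pos": TCP position; "eef_rot": TCP orientation; "wrist_force": force on the tool from outside, world axes, zero at the start; "torque": the same for the moment, N m; "opening": opening from 0.0 (shut) to 1.0 (fully open).
Only numpy, scipy, OpenCV 4.12 (cv2) and the standard library are available. Lean on these libraries where they do the work, as an engineer would, in place of code of your own. Each camera call takes 0.05 s, during which the arm holds its last target.

TASK

Get the bench mixer drive ready by pressing its green key and then its yellow key, one at a time and each fully down, and never the red one. Then take the keyed shaft by its black knob out of the ring stand, put its tip into the steel hub of the drive, turn it until its key slips into the keyway, and keep pushing against the spring inside until the shaft's flange is down on the hub. Finish while still gripping the knob and holding the shaft pushed fully home; leave the two bottles and the vial standing where they are.

Things in the scene. Friction and masses are not known exactly. Their poses are not given: they have to be found in the camera images.
- key_green_top (a point): Top centre of the green round push key (22 mm across) on the front strip of the mixer drive, a white box 150 x 160 x 40 mm. The three keys stand in a row 46 mm apart; which colour is where varies. Pressed straight down: 6 mm travel, 4 N fully down, springs back.
- key_yellow_top (a point): Top centre of the yellow push key, like the green one.
- key_red_top (a point): Top centre of the red push key, like the others; not to be pressed.
- key_green (a joint): How far the green key is pressed: 0 up, 0.006 m fully down.
- key_yellow (a joint): How far the yellow key is pressed: 0 up, 0.006 m fully down.
- key_red (a joint): How far the red key is pressed: 0 up, 0.006 m fully down.
- hub_mouth (a point): Centre of the bore's mouth, on the flat top face of the upright steel hub (56 mm across, fixed on the drive, top face 86 mm above the bench; it cannot turn). Bore 22 mm across, z up, x to the back of the box. The keyway, a slot 8 mm wide reaching 16.5 mm from the axis, points to the back, up to 23 degrees (0.4 rad) to either side: feel for it by turning; a red mark on the top face shows it.
- ejector (a joint): Spring plunger in the bottom of the bore, pushed down by the shaft's tip in the last 8 mm of its way: 0 up (its top 26 mm below the hub's top face), about 0.008 m when the shaft is fully home. The spring needs 5 N to start and 10 N at 8 mm: it lifts the shaft again if let go.
- shaft_grip (a point): Middle of the round black knob (36 mm across, 38 mm high) of the loose shaft (about 0.2 kg, 92 mm long): grip here. x points to the key's side, z up along the shaft; a red stripe on top of the knob runs from the axis towards the key. Below the knob: neck 20 mm across, 14 mm high, then a flange 44 mm across, 6 mm thick, its underside 41 mm below this point; tip 75 mm below this point.
- shaft_tip (a point): Centre of the shaft's lower end, axes as at the grip point. Shaft 20 mm across, tip tapered to 15. Its key, 6 mm wide, sticks out to 14.5 mm from the axis and spans 12 to 32 mm above the tip: not aligned, it stops on the hub's top face with the tip 12 mm deep. Fully home the tip is 34 mm below the hub's mouth.
- cradle: Fixed round ring stand (80 mm across at its foot, 44 mm high), origin at the centre of its underside. At the start the shaft stands upright in it, flange on the ring, its lower 34 mm inside the 35 mm wide hole, turned up to about 80 degrees either way.
- wash_bottle_mid (a point): Loose bystander: clear wash bottle with a red top, 70 mm across, 165 mm tall; point 80 mm above the bench.
- amber_bottle_mid (a point): Loose bystander: amber dropper bottle, 52 mm across, 140 mm tall; point 70 mm above the bench.
- vial_mid (a point): Loose bystander: small vial with a white cap, 23 mm across, 52 mm tall; point half-way up.

How it is judged:
On the way, in this order (a step that is already met when the one before it is completed fails the run):
1. the green key is pressed down, the yellow one is up (value of joint key_green above 0.0045 m and value of joint key_yellow below 0.0015 m), for 0.05 s.
2. then the yellow key is pressed down, the green one is up (value of joint key_yellow above 0.0045 m and value of joint key_green below 0.0015 m), for 0.05 s.
3. then the shaft's key has slipped into the keyway (horizontal distance between shaft_tip and hub_mouth below 0.003 m and z of shaft_tip in the frame of hub_mouth below -0.017 m), for 0.1 s.
At the end, for the whole second after the job is handed in: Shaft in the hub, key in the keyway (axis within 3 mm and 0.08 rad), tip 31.5 mm deep or more (34 is home), plunger pushed over 5.5 mm, fingers gripping it with over 3 N; green and yellow keys up again; bottles and vial upright within 30 mm of their places (horizontal distance between shaft_tip and hub_mouth below 0.003 m and z of shaft_tip in the frame of hub_mouth below -0.0315 m and angle between the z axis of shaft_tip and the z axis of hub_mouth, either way round below 0.08 rad and value of joint ejector above 0.0055 m and contact force between the fingers and shaft above 3 N and value of joint each of key_green, key_yellow below 0.0015 m and distance of each of wash_bottle_mid, amber_bottle_mid, vial_mid from where it was at the start of the episode below 0.03 m and angle between each of wash_bottle_mid, amber_bottle_mid, vial_mid's own z axis and vertical below 0.3 rad); the arm keeps its last pose, push and grip.
It fails at once if the red key is pressed (more than 3 mm) (value of joint key_red above 0.003 m).
It fails at once if a bottle or the vial is knocked over or shifted more than 30 mm (distance of any of wash_bottle_mid, amber_bottle_mid, vial_mid from where it was at the start of the episode above 0.03 m or angle between any of wash_bottle_mid, amber_bottle_mid, vial_mid's own z axis and vertical above 0.5 rad).
It also fails if it takes over 54 s, if anything falls off the work surface, if the arm or the gripper's body presses on something with over 40 N, if the wrist force passes 120 N, or if a joint passes its speed limit or range.

## Working session

There is one attempt and no reset: what is moved stays moved. The work goes in short steps, Python scripts to look and compute and a tool call to move; the robot and the scene stay as the last step left them, time stands still between calls to the robot, and variables do not carry over. Pictures are saved under pics/ and viewed, and the job is handed in when it is done.

Besides the shell and the picture viewer there is one more tool, called in YAML: its name, and indented under it one key for each argument. step_arm: Moves the arm, as the interface text tells. Its arguments: {"type":"object","properties":{"plan":{"type":"array"},"fingers":{"type":"number"}},"required":["plan"]}

```bash
ls; mkdir -p pics; cat > h.py <<'E'
import numpy as np, cv2
from scipy.spatial.transform import Rotation as R
from bench import telemetry, viewer, ticket, nets, ctrl
def rot(q): return R.from_quat([q[1],q[2],q[3],q[0]])
def save(name,fn):
    im=viewer.camera(name); cv2.imwrite('pics/'+fn,im[:,:,::-1]); return im
def ray(cal,uv):
    K=np.array(cal['K']); d=np.linalg.solve(K,[uv[0],uv[1],1.]); d=np.array([d[0],-d[1],-d[2]])
    return np.array(cal['origin']), rot(cal['orientation']).apply(d)
def onplane(cal,uv,z):
    o,d=ray(cal,uv); return o+d*(z-o[2])/d[2]
def proj(cal,p):
    c=rot(cal['orientation']).inv().apply(np.array(p)-np.array(cal['origin']))
    v=np.array(cal['K'])@np.array([c[0],-c[1],-c[2]]); return v[:2]/v[2]
E
python3 - <<'E'
from h import *
o=telemetry.get_obs(); print(o, ctrl.tip_reach)
for c in ['scene','side','wrist']:
    cal=viewer.get_calibration(c); print(c,cal)
    save(c,c+'0.png')
    for t in ['key_green','key_yellow','key_red','shaft_grip','cradle','hub_mouth','wash_bottle_mid','amber_bottle_mid','vial_mid']:
        try:
            r=nets.boxes_of(t,c); print(t,[(np.round(x['extent']).tolist(),round(x['score'],2)) for x in r[:2]])
        except Exception as e: print(t,e)
print(telemetry.get_obs()['time_s'])
E
```

```text
pics
{'time_s': 0.0, 'q': array([-1.36826750e+00,  1.81521799e-01,  1.60800282e+00, -1.63931363e-05,
        1.35378041e+00, -2.06307858e-01]), 'dq': array([-0.00025327,  0.00072675,  0.00018011, -0.00058122, -0.00180145,
        0.00061279]), 'joint_efforts': array([ 1.05118261e-04, -4.44867826e+01, -3.51339447e+01, -3.68480305e-04,
        8.89225543e-03,  2.61194906e-06]), 'eef_pos': array([ 0.22847252, -0.52701884,  0.20349751]), 'eef_rot': array([-6.00910987e-04,  8.35925949e-01, -5.48841575e-01, -6.09940747e-04]), 'wrist_force': array([-0.47450538,  1.0367751 ,  0.45375536]), 'torque': array([-0.04448205,  0.02723379,  0.00741419]), 'opening': 1.0018395818468733} 0.008
scene {'K': array([[619.02969987,   0.        , 320.7240821 ],
       [  0.        , 619.02969987, 227.98074995],
       [  0.        ,   0.        ,   1.        ]]), 'origin': array([-0.30980417,  0.87178505,  0.6399948 ]), 'orientation': array([-0.33752664, -0.2137066 ,  0.4788004 ,  0.78176431])}
key_green [([384.0, 197.0, 390.0, 204.0], 0.63), ([369.0, 207.0, 382.0, 208.0], 0.61)]
key_yellow []
key_red []
sha
[... 823 characters left out ...]
75.0], 0.84)]
cradle [([284.0, 270.0, 328.0, 301.0], 0.59)]
hub_mouth [([308.0, 297.0, 429.0, 363.0], 0.95)]
wash_bottle_mid [([277.0, 186.0, 310.0, 255.0], 0.93), ([338.0, 314.0, 349.0, 326.0], 0.53)]
amber_bottle_mid []
vial_mid [([253.0, 240.0, 262.0, 265.0], 0.52)]
wrist {'K': array([[427.1291719 ,   0.        , 330.50926159],
       [  0.        , 427.1291719 , 234.60643065],
       [  0.        ,   0.        ,   1.        ]]), 'origin': array([ 0.29327227, -0.49895017,  0.37308206]), 'orientation': array([ 0.82783953, -0.11691183,  0.0769136 , -0.54322889])}
key_green []
key_yellow []
key_red []
shaft_grip []
cradle []
hub_mouth []
wash_bottle_mid []
amber_bottle_mid []
vial_mid []
1.5
```

View pics/scene0.png

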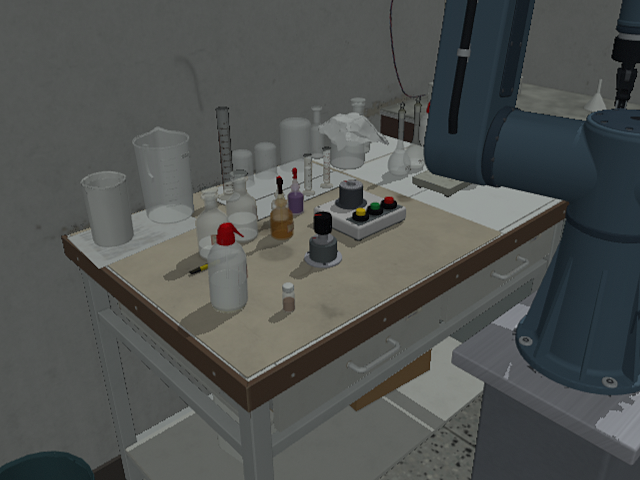

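View pics/side0.png

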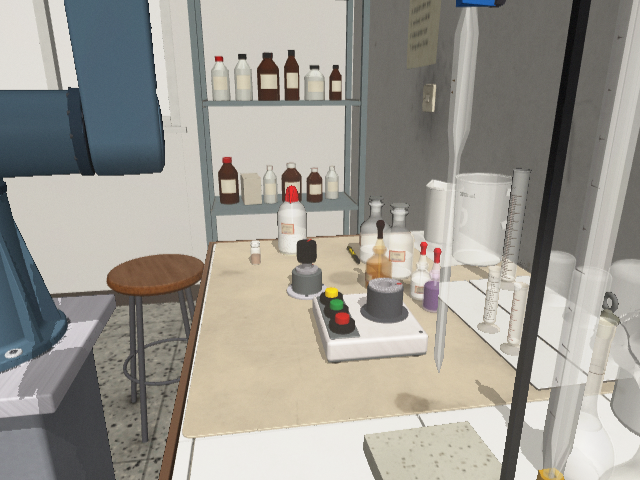

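View pics/wrist0.png

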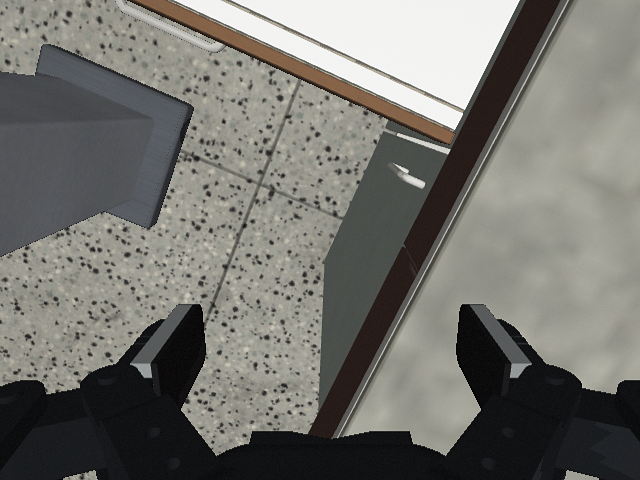

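```bash
cat >> h.py <<'E'
def tri(c1,u1,c2,u2):
    o1,d1=ray(c1,u1);o2,d2=ray(c2,u2)
    d1=d1/np.linalg.norm(d1);d2=d2/np.linalg.norm(d2)
    A=np.stack([d1,-d2],1); s=np.linalg.lstsq(A,o2-o1,rcond=None)[0]
    a=o1+s[0]*d1;b=o2+s[1]*d2
    return (a+b)/2,np.linalg.norm(a-b)
E
python3 - <<'E'
from h import *
a=viewer.get_calibration('scene');b=viewer.get_calibration('side')
im=cv2.imread('pics/scene0.png');cv2.imwrite('pics/scz.png',cv2.resize(im[165:325,190:430],None,fx=3.3,fy=3.3,interpolation=cv2.INTER_CUBIC))
im=cv2.imread('pics/side0.png');cv2.imwrite('pics/sdz.png',cv2.resize(im[180:370,240:450],None,fx=3.1,fy=3.1,interpolation=cv2.INTER_CUBIC))
P=dict(y=((361,212),(331,293)),g=((376,206),(336,304.5)),r=((389.5,200),(342.5,317.5)),knobtop=((322,213),(307,242)),hub=((350,182),(385,285)),vial=((288.5,297),(255.5,252)),wash=((227,270),(292,230)),amber=((281.5,215),(377,262)))
for k,(u,v) in P.items(): p,e=tri(a,u,b,v); print(k,p.round(3),e.round(4))
E
```

```text
y [ 0.54  -0.031  0.054] 0.0006
g [ 0.539 -0.078  0.055] 0.0011
r [ 0.539 -0.124  0.056] 0.0019
knobtop [0.52  0.103 0.102] 0.004
hub [ 0.619 -0.078  0.086] 0.0073
vial [0.425 0.277 0.025] 0.0005
wash [0.519 0.338 0.06 ] 0.0142
amber [0.656 0.101 0.052] 0.0005
```

View pics/scz.png

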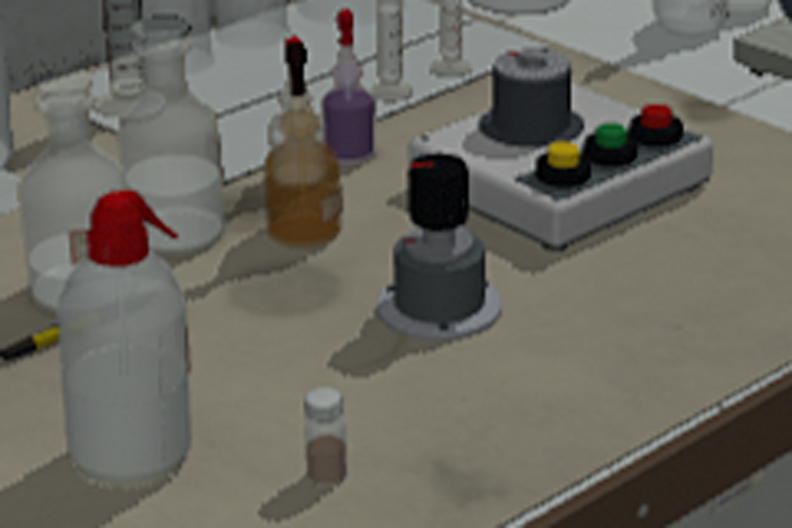

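View pics/sdz.png

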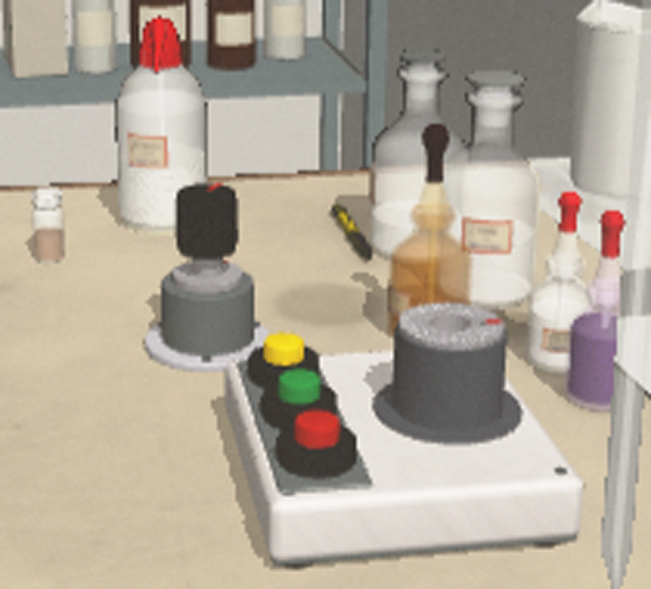

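```bash
cat >> h.py <<'E'
def to_tool(dw,o=None):
    o=o or telemetry.get_obs(); return rot(o['eef_rot']).inv().apply(dw)
def toward(p):
    o=telemetry.get_obs(); d=to_tool(np.array(p)-o['eef_pos'],o); print('t',round(o['time_s'],2),'pos',o['eef_pos'].round(4),'F',o['wrist_force'].round(1),'tool shift',d.round(4),'yaw',np.degrees(np.arctan2(*rot(o['eef_rot']).apply([1,0,0])[1::-1])).round(2),'j6',o['q'][5].round(2)); return d
E
python3 - <<'E'
from h import *
b=viewer.get_calibration('side')
for u in [(440,372),(548,475),(505,475),(420,480),(475,440)]: print(onplane(b,u,0).round(3))
print(ray(b,(570,10)),ray(b,(470,40)))
w=viewer.get_calibration('wrist');o=telemetry.get_obs()
print('cam in tool',rot(o['eef_rot']).inv().apply(w['origin']-o['eef_pos']))
toward([0.539,-0.078,0.2])
E
```

```text
[ 0.663 -0.197  0.   ]
[ 0.698 -0.385  0.   ]
[ 0.655 -0.378  0.   ]
[ 0.568 -0.37   0.   ]
[ 0.648 -0.327  0.   ]
(array([ 0.41098512, -0.71290526,  0.36963584]), array([0.71527784, 1.00496345, 0.16697939])) (array([ 0.41098512, -0.71290526,  0.36963584]), array([0.49730902, 1.01988003, 0.10546815]))
cam in tool [-0.00060003 -0.07075792 -0.16868842]
t 1.5 pos [ 0.2286 -0.5276  0.2044] F [ 0.  -0.2 -0.2] tool shift [-0.2892 -0.4635  0.0044] yaw -66.58 j6 -0.21
```

step_arm:
  plan:
    - [[-0.026,-0.042,0],[0,0,0]]
    - [[-0.052,-0.084,0],[0,0,0]]
    - [[-0.078,-0.126,0],[0,0,0]]
    - [[-0.104,-0.168,0],[0,0,0]]
    - [[-0.13,-0.21,0],[0,0,0]]
  fingers: 0

```text
time_s: 2.0
eef_pos: [0.3704, -0.3233, 0.2046]
eef_rot: [0.0, 0.836, -0.549, 0.0]
wrist_force: [0.5, -0.3, 0.3]
opening: 0.143
```

```bash
python3 - <<'E'
from h import *
toward([0.539,-0.078,0.2])
save('wrist','w1.png')
E
```

```text
t 2.0 pos [ 0.3704 -0.3233  0.2046] F [ 0.5 -0.3  0.3] tool shift [-0.1582 -0.2521  0.0045] yaw -66.61 j6 0.2
```

View pics/w1.png

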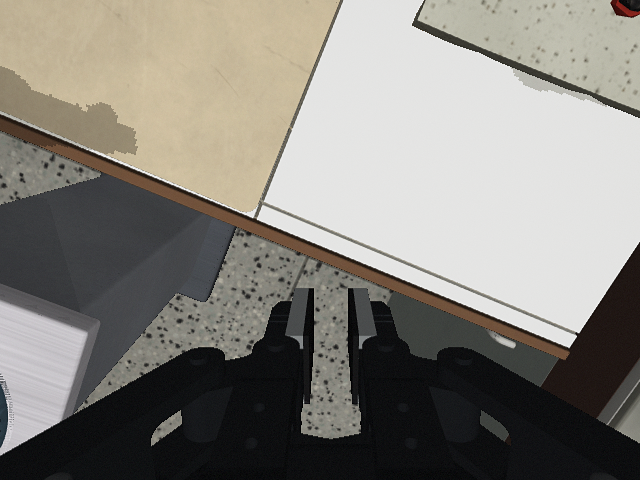

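step_arm:
  plan:
    - [[-0.026,-0.042,0],[0,0,0]]
    - [[-0.052,-0.084,0],[0,0,0]]
    - [[-0.078,-0.126,0],[0,0,0]]
    - [[-0.104,-0.146,0],[0,0,0]]
    - [[-0.13,-0.16,0],[0,0,0]]

```text
time_s: 2.55
eef_pos: [0.4656, -0.1403, 0.2045]
eef_rot: [-0.0, 0.836, -0.548, 0.0]
wrist_force: [0.0, 0.4, -0.0]
opening: -0.002
```

```bash
python3 - <<'E'
from h import *
toward([0.539,-0.078,0.2])
save('wrist','w2.png'); c=viewer.get_calibration('wrist'); 
import pickle; pickle.dump(c,open('c2.pkl','wb'))
for p in ([.54,-.031,.055],[.539,-.078,.055],[.539,-.124,.055],[.619,-.078,.086],[.52,.103,.104]): print(proj(c,p).round(1))
E
```

```text
t 2.55 pos [ 0.4656 -0.1403  0.2045] F [ 0.   0.4 -0. ] tool shift [-0.0279 -0.0922  0.0045] yaw -66.49 j6 0.62
[235.3  51. ]
[297.8  81.4]
[357.3 108.8]
[345.8 -55.1]
[-22.  -29.4]
```

View pics/w2.png

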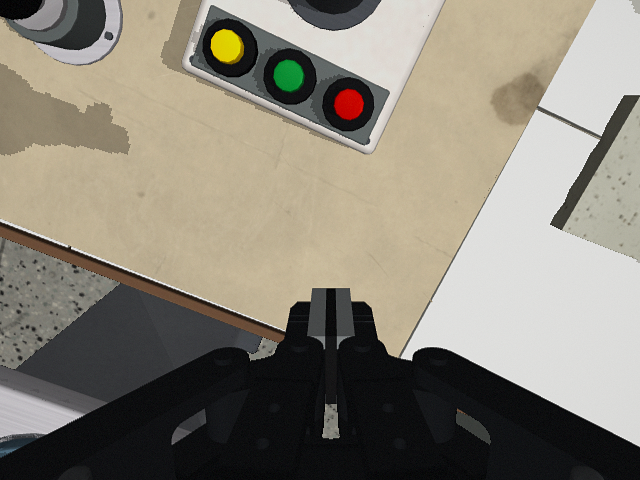

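```bash
python3 - <<'E'
from h import *
import pickle; c=pickle.load(open('c2.pkl','rb'))
a=viewer.get_calibration('scene');b=viewer.get_calibration('side')
im=cv2.imread('pics/w2.png');hsv=cv2.cvtColor(im,cv2.COLOR_BGR2HSV)
for n,(lo,hi) in dict(y=(22,35),g=(50,85),r=(0,8)).items():
    m=cv2.inRange(hsv,(lo,130,60),(hi,255,255)); m[:20]=0;m[130:]=0;m[:,:190]=0;m[:,385:]=0
    k,l,s,ce=cv2.connectedComponentsWithStats(m); i=1+np.argmax(s[1:,4]); print(n,s[i],ce[i],onplane(c,ce[i],.054).round(4),onplane(c,ce[i],.058).round(4), tri(c,ce[i],b,dict(y=(331,293),g=(336,304.5),r=(342.5,317.5))[n]))
E
```

```text
y [210  29  34  36 928] [226.88146552  46.24892241] [ 0.5406 -0.0243  0.054 ] [ 0.5404 -0.0254  0.058 ] (array([ 0.54112512, -0.02352002,  0.05052478]), np.float64(0.0008740451244806289))
g [273  59  32  33 784] [288.49362245  75.40561224] [ 0.5401 -0.0704  0.054 ] [ 0.54   -0.0709  0.058 ] (array([ 0.54047564, -0.0702367 ,  0.05183553]), np.float64(0.0006518283713248991))
r [334  88  30  33 745] [348.43892617 104.0295302 ] [ 0.5394 -0.1169  0.054 ] [ 0.5393 -0.1168  0.058 ] (array([ 0.54035097, -0.11709748,  0.05317968]), np.float64(0.0018268648664717978))
```

```bash
cat >> h.py <<'E'
def keys(im,c,z=.055):
    hsv=cv2.cvtColor(im,cv2.COLOR_RGB2HSV)
    for n,(lo,hi) in dict(y=(22,35),g=(50,85),r=(0,8)).items():
        m=cv2.inRange(hsv,(lo,130,60),(hi,255,255)); 
        k,l,s,ce=cv2.connectedComponentsWithStats(m)
        if k<2: continue
        i=1+np.argmax(s[1:,4]); print(n,s[i],ce[i].round(1),onplane(c,ce[i],z).round(4))
E
python3 - <<'E'
from h import *
toward([0.540,-0.074,0.2])
c=viewer.get_calibration('wrist'); im=save('wrist','w3.png'); keys(im,c)
toward([0.540,-0.074,0.2])
E
```

```text
t 2.6 pos [ 0.4651 -0.1366  0.2042] F [ 0.3  3.2 -0.6] tool shift [-0.0274 -0.0937  0.0044] yaw -66.4 j6 0.63
y [217  31  34  35 917] [233.  48.] [ 0.5412 -0.0289  0.055 ]
g [279  61  31  33 779] [294.4  77.1] [ 0.5407 -0.0748  0.055 ]
r [339  90  31  32 745] [354.2 105.7] [ 0.54   -0.1211  0.055 ]
t 2.65 pos [ 0.4649 -0.1389  0.2043] F [-0.1 -0.7  0.5] tool shift [-0.0293 -0.0948  0.0044] yaw -66.34 j6 0.62
```

step_arm:
  plan:
    - [[-0.014,-0.047,0.01],[0,0,0]]
    - [[-0.028,-0.094,0.03],[0,0,0]]
    - [[-0.028,-0.094,0.07],[0,0,0]]
    - [[-0.028,-0.094,0.1],[0,0,0]]
    - [[-0.028,-0.094,0.11],[0,0,0]]

```text
time_s: 3.15
eef_pos: [0.5375, -0.0786, 0.0907]
eef_rot: [0.001, 0.836, -0.549, -0.003]
wrist_force: [-1.2, 0.3, 0.1]
opening: -0.004
```

```bash
python3 - <<'E'
from h import *
toward([0.540,-0.076,0.094])
c=viewer.get_calibration('wrist'); im=save('wrist','w4.png'); save('side','s4.png')
im=cv2.imread('pics/s4.png');cv2.imwrite('pics/s4z.png',cv2.resize(im[180:370,240:450],None,fx=3.1,fy=3.1))
toward([0.540,-0.076,0.094])
E
```

```text
t 3.15 pos [ 0.5375 -0.0786  0.0907] F [-1.2  0.3  0.1] tool shift [-0.0014 -0.0033 -0.0033] yaw -66.56 j6 0.8
t 3.25 pos [ 0.5387 -0.0793  0.093 ] F [0.1 0.7 0. ] tool shift [-0.0026 -0.0025 -0.001 ] yaw -66.62 j6 0.8
```

View pics/w4.png

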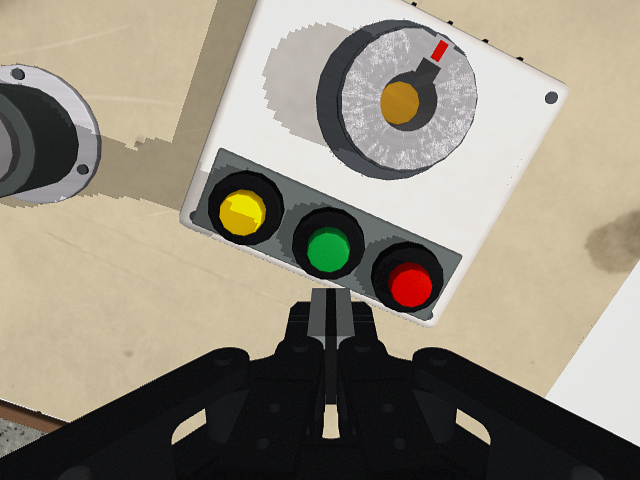

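View pics/s4z.png

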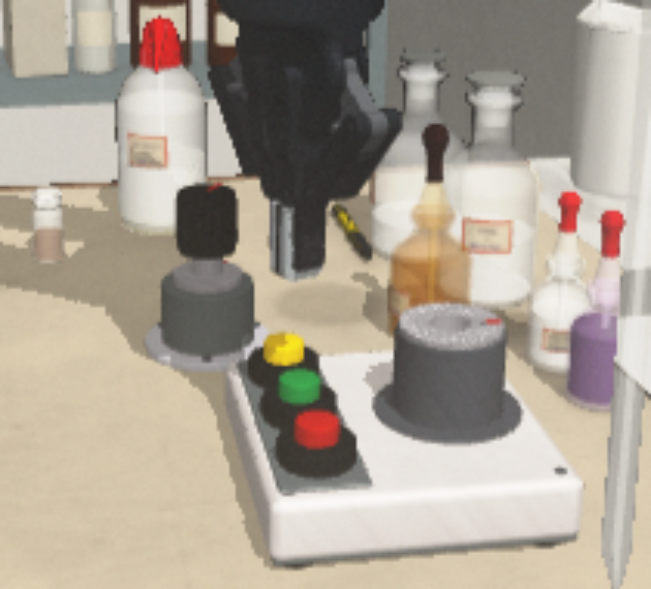

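```bash
python3 - <<'E'
from h import *
c=viewer.get_calibration('wrist'); im=cv2.imread('pics/w4.png')[:,:,::-1].copy(); 
keys(im,c)
o=telemetry.get_obs()
print('tip',proj(c,o['eef_pos']-[0,0,.008]))
cv2.imwrite('pics/w4z.png',cv2.resize(im[0:200,290:500,::-1],None,fx=3.5,fy=3.5,interpolation=cv2.INTER_CUBIC))
E
```

```text
y [ 219  189   47   47 1678] [242.2 212.2] [ 0.5417 -0.0295  0.055 ]
g [ 307  227   43   46 1506] [328.2 249.3] [ 0.5409 -0.0763  0.055 ]
r [ 388  262   45   45 1513] [409.8 284.3] [ 0.5402 -0.1229  0.055 ]
tip [331.96816449 277.47908262]
```

View pics/w4z.png

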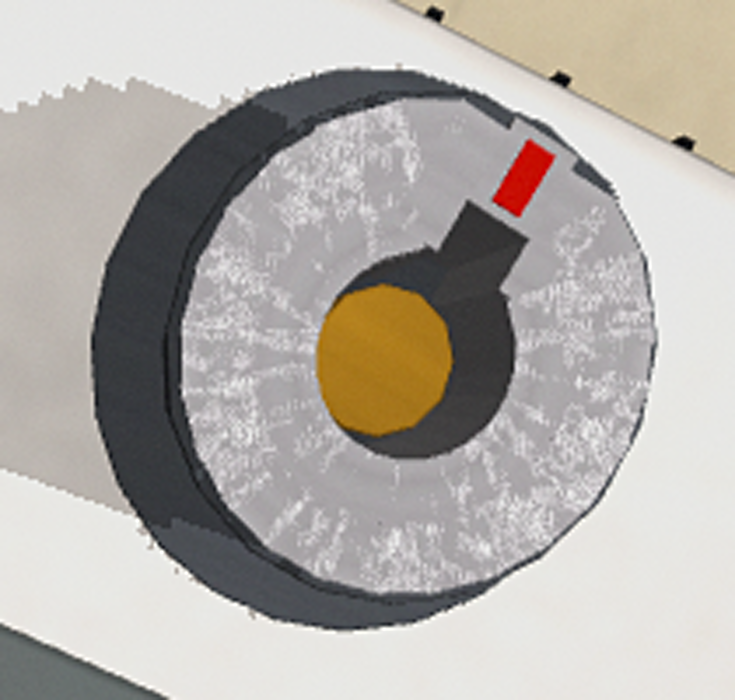

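```bash
python3 - <<'E'
from h import *
c=viewer.get_calibration('wrist')
f=lambda x,y:onplane(c,(290+x/3.5,y/3.5),.086)
h=f(418,350); print(h, f(418,345))
for p in [(523,178),(498,220),(536,147),(509,207)]:
    d=f(*p)-h; print(d.round(4),np.linalg.norm(d).round(4),np.degrees(np.arctan2(d[1],d[0])))
print('rim', [np.linalg.norm(f(*p)-h).round(4) for p in [(182,345),(655,345),(418,595),(400,95),(515,350),(418,459)]])
toward([.541,-.077,.07])
E
```

```text
[ 0.6195857  -0.07731826  0.086     ] [ 0.62006438 -0.07708102  0.086     ]
[ 0.0205 -0.0025  0.    ] 0.0207 -7.048135200741728
[ 0.0156 -0.002   0.    ] 0.0158 -7.267106979972361
[ 0.0238 -0.0024  0.    ] 0.0239 -5.728783485347905
[ 0.0173 -0.0025  0.    ] 0.0175 -8.189817132711323
rim [np.float64(0.0264), np.float64(0.0265), np.float64(0.0274), np.float64(0.0263), np.float64(0.0109), np.float64(0.0119)]
t 3.25 pos [ 0.5387 -0.0793  0.093 ] F [0.1 0.7 0. ] tool shift [-0.0012 -0.0031  0.023 ] yaw -66.62 j6 0.8
```

step_arm:
  plan:
    - [[-0.001,-0.003,0.02],[0,0,0]]
    - [[-0.001,-0.003,0.03],[0,0,0]]
    - [[-0.001,-0.003,0.034],[0,0,0]]
    - [[-0.001,-0.003,0.036],[0,0,0]]
    - [[-0.001,-0.003,0.036],[0,0,0]]

```text
time_s: 3.75
eef_pos: [0.5426, -0.0772, 0.0591]
eef_rot: [-0.0, 0.836, -0.549, 0.0]
wrist_force: [1.0, 0.5, -0.0]
opening: -0.002
```

```bash
python3 - <<'E'
from h import *
toward([.541,-.077,.057])
E
```

```text
t 3.75 pos [ 0.5426 -0.0772  0.0591] F [ 1.   0.5 -0. ] tool shift [-0.0008  0.0014  0.0021] yaw -66.59 j6 0.8
```

step_arm:
  plan:
    - [[0,0.001,0.002],[0,0,0]]
    - [[0,0.001,0.003],[0,0,0]]
    - [[0,0.001,0.003],[0,0,0]]

```text
time_s: 4.05
eef_pos: [0.5413, -0.0772, 0.0555]
eef_rot: [-0.0, 0.836, -0.549, 0.0]
wrist_force: [-0.8, -0.4, -0.6]
opening: -0.001
```

```bash
python3 - <<'E'
from h import *
toward([.541,-.077,.057])
im=save('side','s5.png')[:,:,::-1];cv2.imwrite('pics/s5z.png',cv2.resize(im[180:370,240:450],None,fx=3.1,fy=3.1))
c=viewer.get_calibration('wrist'); im=save('wrist','w5.png')
E
```

```text
t 4.05 pos [ 0.5413 -0.0772  0.0555] F [-0.8 -0.4 -0.6] tool shift [-0.0003  0.0002 -0.0015] yaw -66.58 j6 0.8
```

View pics/s5z.png

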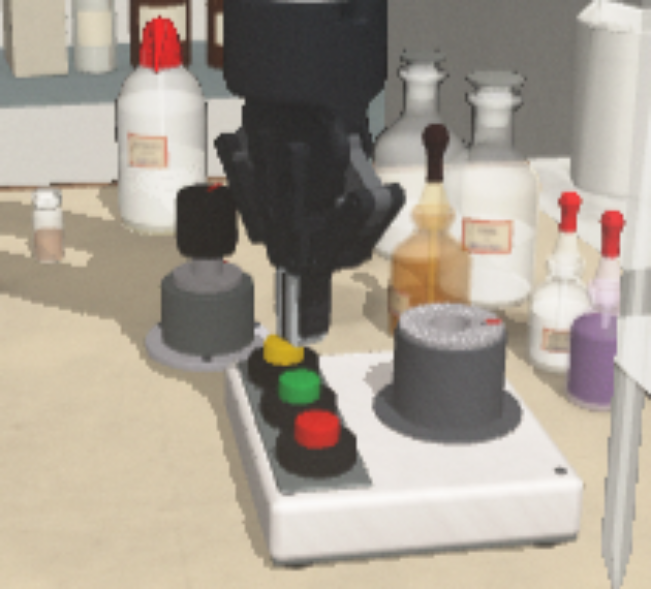

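View pics/w5.png

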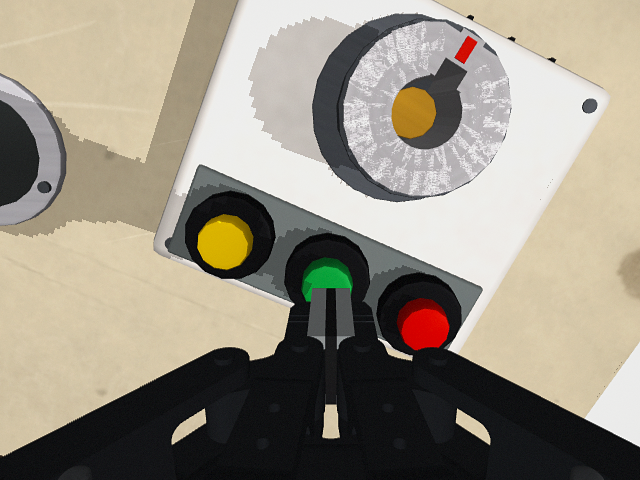

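```bash
python3 - <<'E'
from h import *
b=viewer.get_calibration('side'); print(ctrl.tip_reach)
for z in (.04,.0475,.055,.06,.07): print(z,proj(b,[.541,-.077,z]))
for z in (.04,.055,.07): print(z,proj(viewer.get_calibration('wrist'),[.541,-.077,z]))
o=telemetry.get_obs();w=viewer.get_calibration('wrist');print('cam in tool',rot(o['eef_rot']).inv().apply(w['origin']-o['eef_pos']), rot(w['orientation']).apply([0,0,-1]))
E
```

```text
0.008
0.04 [336.8933027  313.23444961]
0.0475 [336.93868475 308.88935423]
0.055 [336.98436223 304.51597317]
0.06 [337.01497944 301.58453483]
0.07 [337.07661509 295.68324193]
0.04 [331.1476494  271.93415451]
0.055 [331.19001066 284.6246885 ]
0.07 [331.23964744 299.49480975]
cam in tool [-0.00060241 -0.07075622 -0.16867909] [-0.25422051 -0.11005559 -0.96086404]
```

step_arm:
  plan:
    - [[0,0,0.005],[0,0,0]]
    - [[0,0,0.01],[0,0,0]]
    - [[0,0,0.01],[0,0,0]]

```text
time_s: 4.45
eef_pos: [0.5405, -0.0769, 0.0443]
eef_rot: [0.0, 0.836, -0.549, -0.001]
wrist_force: [-0.0, 0.4, -0.3]
opening: -0.003
```

```bash
python3 - <<'E'
from h import *
toward([.541,-.077,.046])
im=save('side','s6.png')[:,:,::-1];cv2.imwrite('pics/s6z.png',cv2.resize(im[180:370,240:450],None,fx=3.1,fy=3.1))
toward([.541,-.077,.046])
E
```

```text
t 4.45 pos [ 0.5405 -0.0769  0.0443] F [-0.   0.4 -0.3] tool shift [ 0.0003 -0.0004 -0.0017] yaw -66.58 j6 0.8
t 4.5 pos [ 0.5407 -0.077   0.0446] F [-0.2  0.8  0.7] tool shift [ 0.0001 -0.0003 -0.0014] yaw -66.58 j6 0.8
```

View pics/s6z.png

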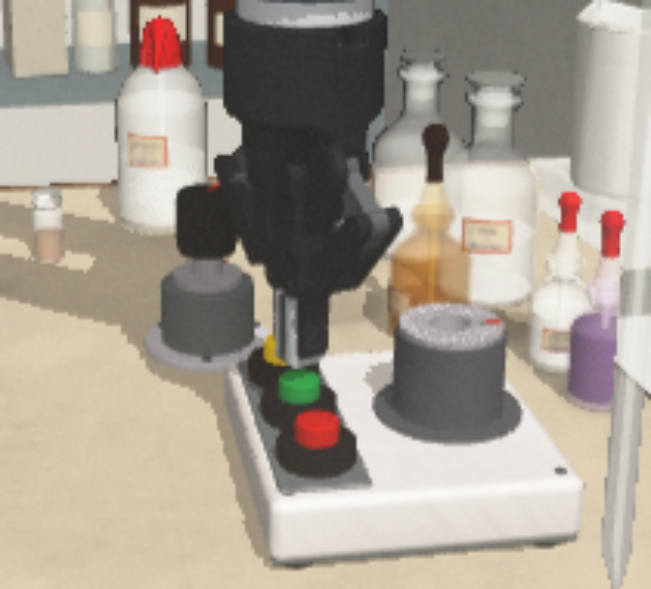

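step_arm:
  plan:
    - [[0,0,0.005],[0,0,0]]
    - [[0,0,0.01],[0,0,0]]
    - [[0,0,0.01],[0,0,0]]

```text
time_s: 4.8
eef_pos: [0.541, -0.0771, 0.0347]
eef_rot: [0.0, 0.836, -0.549, -0.0]
wrist_force: [-0.5, 0.3, 1.8]
opening: 0.002
```

```bash
python3 - <<'E'
from h import *
toward([.541,-.077,.034])
im=save('side','s7.png')[:,:,::-1];cv2.imwrite('pics/s7z.png',cv2.resize(im[180:370,240:450],None,fx=3.1,fy=3.1))
toward([.541,-.077,.034])
E
```

```text
t 4.8 pos [ 0.541  -0.0771  0.0347] F [-0.5  0.3  1.8] tool shift [-0.0001 -0.0001  0.0007] yaw -66.58 j6 0.8
t 4.85 pos [ 0.541  -0.0771  0.035 ] F [-0.9  0.1  0.9] tool shift [-0.0001 -0.0001  0.001 ] yaw -66.58 j6 0.8
```

View pics/s7z.png

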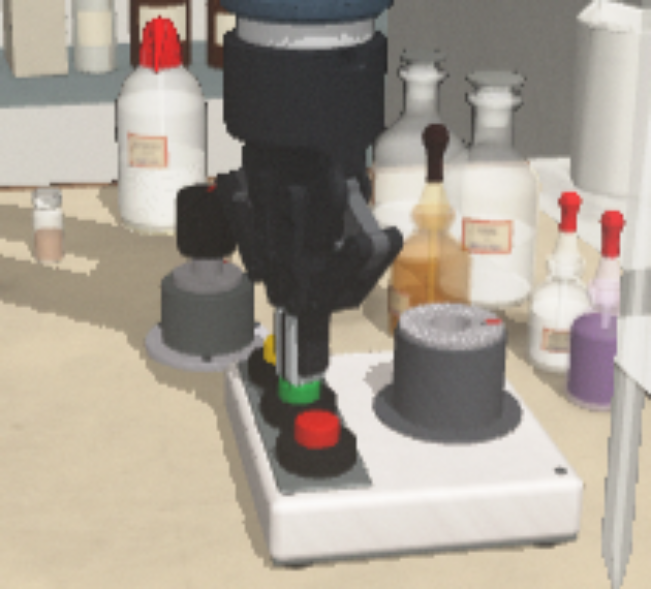

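step_arm:
  plan:
    - [[0,0,0.003],[0,0,0]]
    - [[0,0,0.006],[0,0,0]]
    - [[0,0,0.006],[0,0,0]]

```text
time_s: 5.15
eef_pos: [0.5414, -0.0772, 0.0294]
eef_rot: [-0.0, 0.836, -0.549, 0.0]
wrist_force: [-0.9, 1.8, 4.9]
opening: -0.003
```

```bash
python3 - <<'E'
from h import *
toward([.541,-.077,.034])
E
```

```text
t 5.15 pos [ 0.5414 -0.0772  0.0294] F [-0.9  1.8  4.9] tool shift [-0.0004  0.0003 -0.0046] yaw -66.58 j6 0.8
```

step_arm:
  plan:
    - [[0,0,0.002],[0,0,0]]
    - [[0,0,0.002],[0,0,0]]

```text
time_s: 5.35
eef_pos: [0.5416, -0.0773, 0.0289]
eef_rot: [0.0, 0.836, -0.549, 0.0]
wrist_force: [-6.6, 1.3, 14.7]
opening: -0.0
```

```bash
python3 - <<'E'
from h import *
toward([.541,-.077,.034])
im=save('side','s8.png')[:,:,::-1];cv2.imwrite('pics/s8z.png',cv2.resize(im[260:350,290:400],None,fx=6,fy=6))
toward([.541,-.077,.034])
E
```

```text
t 5.35 pos [ 0.5416 -0.0773  0.0289] F [-6.6  1.3 14.7] tool shift [-0.0005  0.0004 -0.0051] yaw -66.56 j6 0.8
t 5.4 pos [ 0.5416 -0.0773  0.0289] F [-5.2  1.4 14.5] tool shift [-0.0005  0.0004 -0.0051] yaw -66.56 j6 0.8
```

View pics/s8z.png

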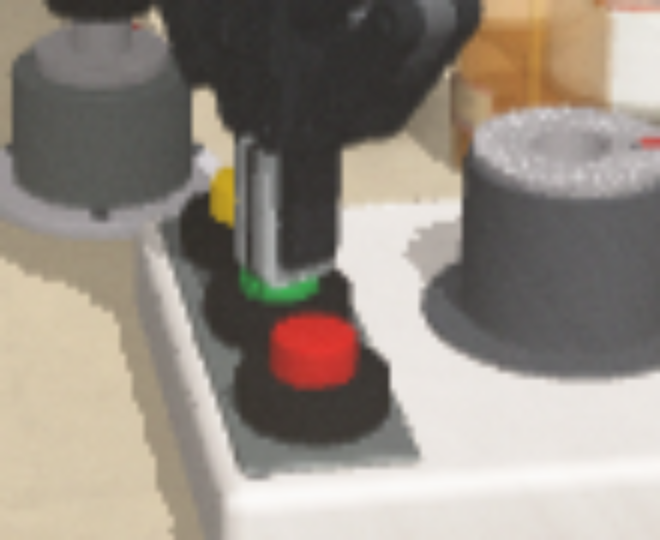

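step_arm:
  plan:
    - [[0,0,-0.02],[0,0,0]]
    - [[0,0,-0.03],[0,0,0]]
    - [[-0.043,-0.018,-0.03],[0,0,0]]
    - [[-0.043,-0.018,-0.03],[0,0,0]]
    - [[-0.043,-0.018,-0.02],[0,0,0]]

```text
time_s: 5.9
eef_pos: [0.5418, -0.0302, 0.0482]
eef_rot: [-0.0, 0.837, -0.548, 0.001]
wrist_force: [-0.3, -1.6, 0.0]
opening: -0.003
```

```bash
python3 - <<'E'
from h import *
toward([.5415,-.030,.029])
c=viewer.get_calibration('wrist'); im=save('wrist','w9.png')
E
```

```text
t 5.9 pos [ 0.5418 -0.0302  0.0482] F [-0.3 -1.6  0. ] tool shift [-0.0003  0.0003  0.0192] yaw -66.45 j6 0.89
```

View pics/w9.png

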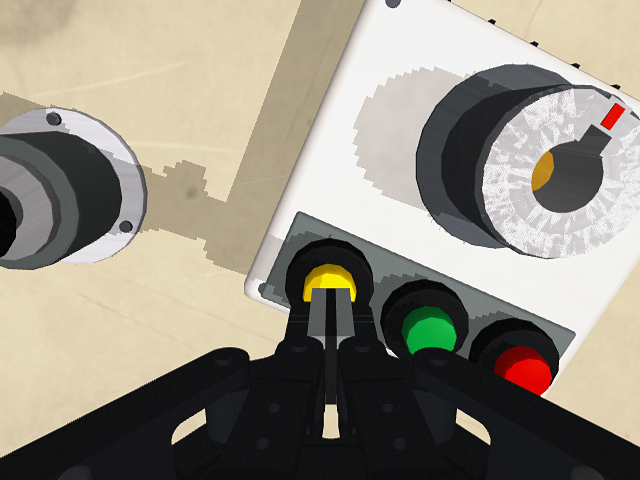

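Centred over yellow, green is up again. Press.

step_arm:
  plan:
    - [[0,0,0.01],[0,0,0]]
    - [[0,0,0.016],[0,0,0]]
    - [[0,0,0.0205],[0,0,0]]
    - [[0,0,0.0205],[0,0,0]]

```text
time_s: 6.35
eef_pos: [0.5407, -0.0314, 0.0288]
eef_rot: [0.001, 0.836, -0.549, -0.001]
wrist_force: [-10.6, 1.0, 23.5]
opening: 0.002
```

```bash
python3 - <<'E'
from h import *
toward([.5415,-.030,.029])
im=save('side','s10.png')[:,:,::-1];cv2.imwrite('pics/s10z.png',cv2.resize(im[260:350,290:400],None,fx=6,fy=6))
toward([.5415,-.030,.029])
E
```

```text
t 6.35 pos [ 0.5407 -0.0314  0.0288] F [-10.6   1.   23.5] tool shift [-0.001  -0.0013 -0.0002] yaw -66.61 j6 0.89
t 6.4 pos [ 0.5407 -0.0314  0.0288] F [-9.7  1.5 24.1] tool shift [-0.001  -0.0013 -0.0002] yaw -66.6 j6 0.89
```

View pics/s10z.png

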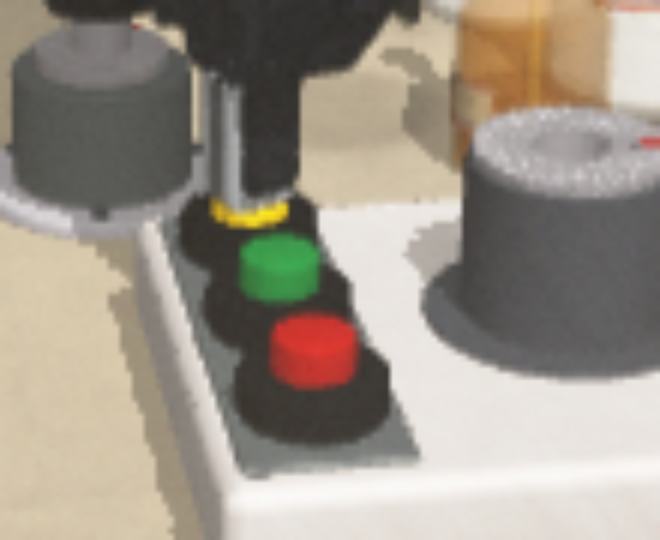

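step_arm:
  plan:
    - [[0,0,-0.05],[0,0,0]]
    - [[0,0,-0.1],[0,0,0]]
    - [[-0.03,-0.005,-0.14],[0,0,0]]
    - [[-0.075,-0.013,-0.16],[0,0,0]]
    - [[-0.12,-0.022,-0.17],[0,0,0]]
  fingers: 100

```text
time_s: 6.9
eef_pos: [0.5144, 0.0883, 0.1994]
eef_rot: [-0.001, 0.835, -0.55, 0.002]
wrist_force: [1.0, -0.2, -0.3]
opening: 0.847
```

step_arm:
  plan:
    - [[0,0,0],[0,0,0]]
    - [[0,0,0],[0,0,0]]

```text
time_s: 7.1
eef_pos: [0.5131, 0.0886, 0.1966]
eef_rot: [0.0, 0.836, -0.548, 0.0]
wrist_force: [-0.1, -0.9, 0.0]
opening: 1.001
```

```bash
python3 - <<'E'
from h import *
import pickle
toward([.52,.103,.1])
c=viewer.get_calibration('wrist'); im=save('wrist','w11.png');pickle.dump(c,open('c11.pkl','wb'))
toward([.52,.103,.1]);save('side','s11.png');save('scene','c11.png')
E
```

```text
t 7.1 pos [0.5131 0.0886 0.1966] F [-0.1 -0.9  0. ] tool shift [-0.0105 -0.0121  0.0966] yaw -66.47 j6 1.1
t 7.15 pos [0.513  0.0877 0.1961] F [0.8 0.8 0.3] tool shift [-0.0113 -0.0126  0.0961] yaw -66.56 j6 1.1
```

View pics/w11.png

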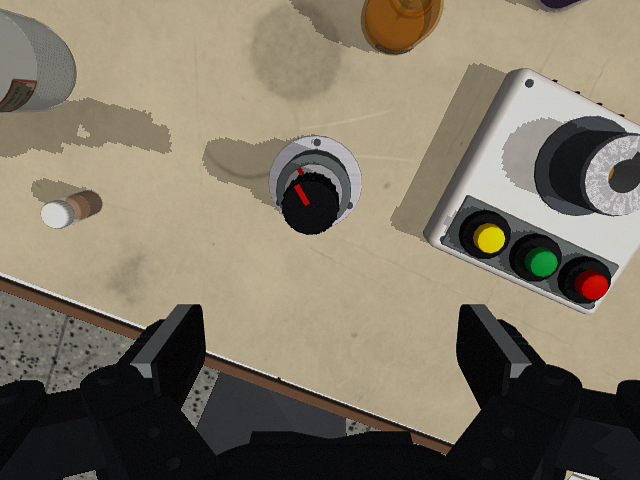

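```bash
python3 - <<'E'
from h import *
import pickle; c=pickle.load(open('c11.pkl','rb'))
im=cv2.imread('pics/w11.png');cv2.imwrite('pics/w11z.png',cv2.resize(im[130:240,260:370],None,fx=5.4,fy=5.4,interpolation=cv2.INTER_CUBIC))
a=viewer.get_calibration('scene');b=viewer.get_calibration('side')
print(proj(c,[.52,.103,.102]))
p=onplane(c,(310,203),.102);print(p)
for u in [(309,205),(295,186)]: print(onplane(c,u,.102))
E
```

```text
[314.9012953  208.22815596]
[0.5218612 0.1071328 0.102    ]
[0.52042806 0.1072126  0.102     ]
[0.52805775 0.11984208 0.102     ]
```

View pics/w11z.png

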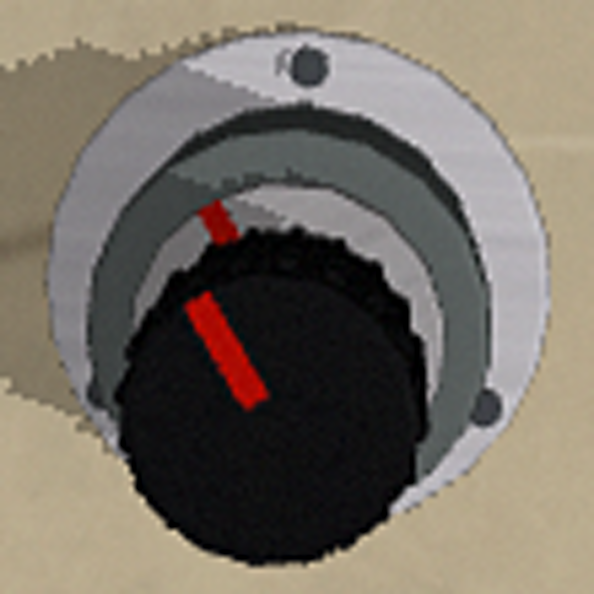

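```bash
python3 - <<'E'
from h import *
import pickle; c=pickle.load(open('c11.pkl','rb'))
f=lambda x,y:onplane(c,(260+x/5.4,130+y/5.4),.102)
p=f(269,420);print(p)
for q,r in [((258,405),(200,297)),((269,420),(200,297))]:
    d=f(*r)-f(*q);print(np.degrees(np.arctan2(d[1],d[0])), d)
print('R',[np.linalg.norm(f(*q)-p).round(4) for q in [(120,420),(418,420),(269,275),(269,565)]])
toward(p)
E
python3 -c "
import cv2
im=cv2.imread('pics/s11.png');cv2.imwrite('pics/s11z.png',cv2.resize(im[120:330,220:430],None,fx=2.8,fy=2.8))"
```

```text
[0.51898623 0.10605102 0.102     ]
50.65084123837918 [0.00902138 0.0110027  0.        ]
51.71988430488972 [0.01015598 0.01286888 0.        ]
R [np.float64(0.0174), np.float64(0.0174), np.float64(0.017), np.float64(0.0176)]
t 7.25 pos [0.5131 0.087  0.1958] F [-0.1 -0.1 -0.4] tool shift [-0.0151 -0.0132  0.0938] yaw -66.67 j6 1.1
```

View pics/s11z.png

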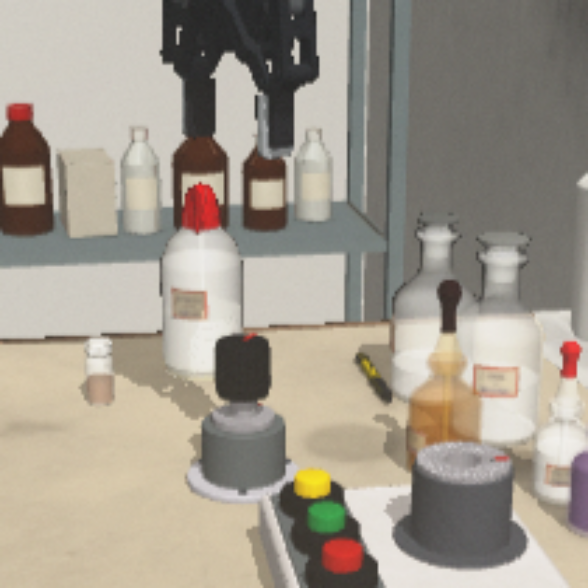

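```bash
python3 - <<'E'
from h import *
b=viewer.get_calibration('side')
o=telemetry.get_obs();r=rot(o['eef_rot'])
for z in (.22,.23,.24):
  for s in (-.045,.045): print(z,s,proj(b,[*(o['eef_pos']+r.apply([s,0,0]))[:2],z]).round(1), ((proj(b,[*(o['eef_pos']+r.apply([s,0,0]))[:2],z])-[220,120])*2.8).round(0))
E
```

```text
0.22 -0.045 [291.7 176.8] [201. 159.]
0.22 0.045 [317.8 184.6] [274. 181.]
0.23 -0.045 [291.6 171.3] [200. 144.]
0.23 0.045 [317.8 178.7] [274. 164.]
0.24 -0.045 [291.5 165.9] [200. 129.]
0.24 0.045 [317.8 172.8] [274. 148.]
```

step_arm:
  plan:
    - [[-0.015,-0.013,0.03],[0,0,0]]
    - [[-0.015,-0.013,0.06],[0,0,0]]
    - [[-0.015,-0.013,0.09],[0,0,0]]
    - [[-0.015,-0.013,0.1],[0,0,0]]
    - [[-0.015,-0.013,0.1],[0,0,0]]

```text
time_s: 7.75
eef_pos: [0.5178, 0.1062, 0.0949]
eef_rot: [0.001, 0.835, -0.55, -0.002]
wrist_force: [-0.1, 0.8, 0.8]
opening: 1.004
```

```bash
python3 - <<'E'
from h import *
toward([.519,.106,.045])
c=viewer.get_calibration('wrist'); im=save('wrist','w12.png')
im=save('side','s12.png')[:,:,::-1];cv2.imwrite('pics/s12z.png',cv2.resize(im[170:330,230:400],None,fx=3.5,fy=3.5))
E
```

```text
t 7.75 pos [0.5178 0.1062 0.0949] F [-0.1  0.8  0.8] tool shift [ 0.0007 -0.0012  0.0499] yaw -66.68 j6 1.14
```

View pics/w12.png

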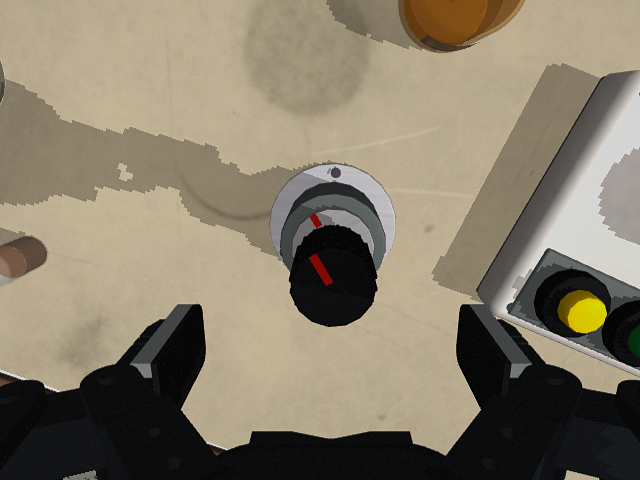

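View pics/s12z.png

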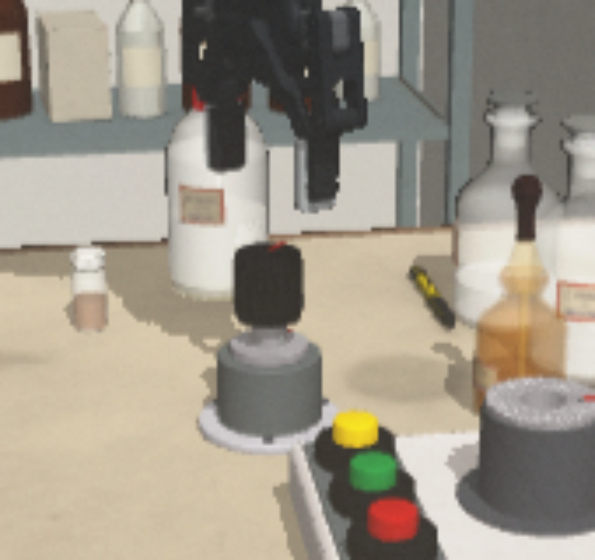

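```bash
python3 - <<'E'
from h import *
c=viewer.get_calibration('wrist')
print(onplane(c,(333,281),.102)); toward([.519,.106,.043])
E
```

```text
[0.5233203  0.10745182 0.102     ]
t 7.85 pos [0.5201 0.1065 0.0977] F [ 0.1 -0.2 -0.1] tool shift [-0.      0.0012  0.0547] yaw -66.64 j6 1.14
```

step_arm:
  plan:
    - [[0,-0.001,0.02],[0,0,0]]
    - [[0,-0.001,0.04],[0,0,0]]
    - [[0,-0.001,0.053],[0,0,0]]
    - [[0,-0.001,0.053],[0,0,0]]

```text
time_s: 8.25
eef_pos: [0.5195, 0.1074, 0.0433]
eef_rot: [0.0, 0.836, -0.549, -0.001]
wrist_force: [-0.6, -0.5, -0.3]
opening: 0.997
```

```bash
python3 - <<'E'
from h import *
toward([.519,.106,.045])
im=save('side','s13.png')[:,:,::-1];cv2.imwrite('pics/s13z.png',cv2.resize(im[170:330,230:400],None,fx=3.5,fy=3.5))
E
```

```text
t 8.25 pos [0.5195 0.1074 0.0433] F [-0.6 -0.5 -0.3] tool shift [ 0.0011  0.0011 -0.0017] yaw -66.59 j6 1.14
```

View pics/s13z.png

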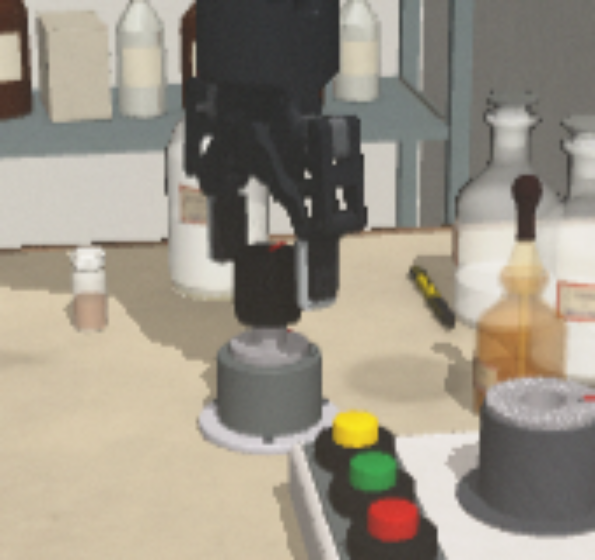

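step_arm:
  plan:
    - [[0,0,0],[0,0,0]]
    - [[0,0,0],[0,0,0]]
    - [[0,0,0],[0,0,0]]
    - [[0,0,0],[0,0,0]]
    - [[0,0,0],[0,0,0]]
  fingers: 0

```text
time_s: 8.8
eef_pos: [0.5208, 0.1075, 0.0449]
eef_rot: [-0.0, 0.836, -0.549, 0.001]
wrist_force: [-1.8, -0.3, 6.2]
opening: 0.403
```

```bash
python3 - <<'E'
from h import *
toward([.519,.106,.045])
im=save('side','s14.png')[:,:,::-1];cv2.imwrite('pics/s14z.png',cv2.resize(im[170:330,230:400],None,fx=3.5,fy=3.5))
E
```

```text
t 8.8 pos [0.5208 0.1075 0.0449] F [-1.8 -0.3  6.2] tool shift [ 0.0007  0.0023 -0.0001] yaw -66.57 j6 1.14
```

View pics/s14z.png

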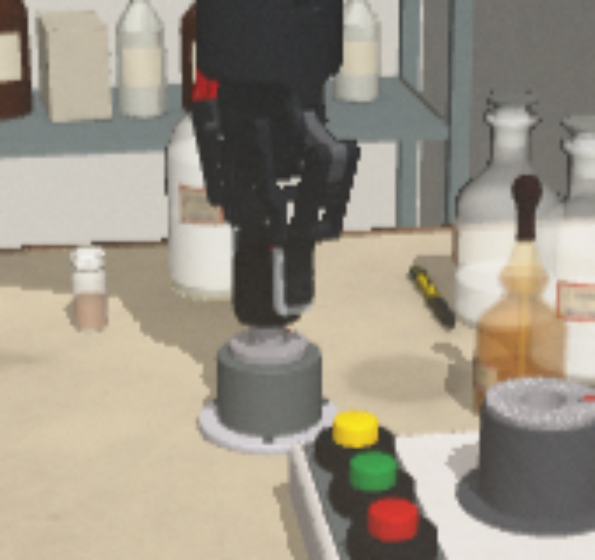

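step_arm:
  plan:
    - [[0,0,-0.02],[0,0,0]]
    - [[0,0,-0.05],[0,0,0]]
    - [[0,0,-0.085],[0,0,8]]
    - [[0,0,-0.115],[0,0,16]]
    - [[0.03,0,-0.115],[0,0,24]]

```text
time_s: 9.35
eef_pos: [0.5339, 0.0822, 0.1635]
eef_rot: [0.003, -0.703, 0.711, -0.002]
wrist_force: [0.5, -0.3, -2.8]
opening: 0.405
```

```bash
python3 - <<'E'
from h import *
toward([.620,-.077,.16])
im=save('side','s15.png')[:,:,::-1];cv2.imwrite('pics/s15z.png',cv2.resize(im[130:330,230:440],None,fx=3,fy=3))
E
```

```text
t 9.35 pos [0.5339 0.0822 0.1635] F [ 0.5 -0.3 -2.8] tool shift [ 0.1582 -0.088   0.0039] yaw -90.7 j6 1.51
```

View pics/s15z.png

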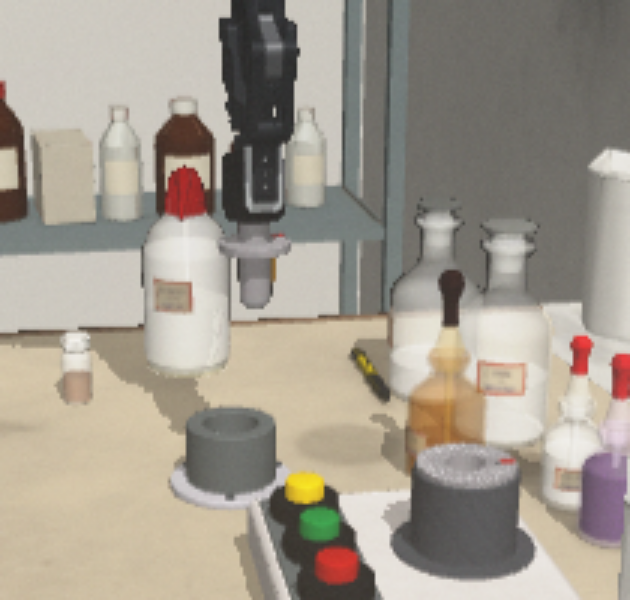

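step_arm:
  plan:
    - [[0.04,-0.022,0],[0,0,8]]
    - [[0.08,-0.044,0],[0,0,16]]
    - [[0.12,-0.066,0],[0,0,24]]
    - [[0.15,-0.083,0],[0,0,32]]
    - [[0.158,-0.088,0],[0,0,34]]

```text
time_s: 9.9
eef_pos: [0.6191, -0.0825, 0.1579]
eef_rot: [-0.0, -0.462, 0.887, -0.0]
wrist_force: [-0.7, -0.2, -3.0]
opening: 0.402
```

step_arm:
  plan:
    - [[0,0,0],[0,0,0]]
    - [[0,0,0],[0,0,0]]

```text
time_s: 10.1
eef_pos: [0.6174, -0.0778, 0.1579]
eef_rot: [-0.001, -0.466, 0.885, 0.001]
wrist_force: [-0.4, 1.2, -2.2]
opening: 0.402
```

```bash
python3 - <<'E'
from h import *
import pickle
toward([.620,-.077,.13])
c=viewer.get_calibration('wrist'); save('wrist','w16.png');pickle.dump(c,open('c16.pkl','wb'))
im=save('side','s16.png')[:,:,::-1];cv2.imwrite('pics/s16z.png',cv2.resize(im[130:350,270:490],None,fx=3,fy=3))
im=save('scene','c16.png')[:,:,::-1];cv2.imwrite('pics/c16z.png',cv2.resize(im[100:260,270:430],None,fx=3.7,fy=3.7))
toward([.620,-.077,.13])
E
```

```text
t 10.1 pos [ 0.6174 -0.0778  0.1579] F [-0.4  1.2 -2.2] tool shift [-0.0021 -0.0018  0.0279] yaw -124.46 j6 1.86
t 10.25 pos [ 0.6178 -0.0772  0.1587] F [ 0.6 -0.1 -2.9] tool shift [-0.0014 -0.0017  0.0287] yaw -124.43 j6 1.86
```

View pics/w16.png

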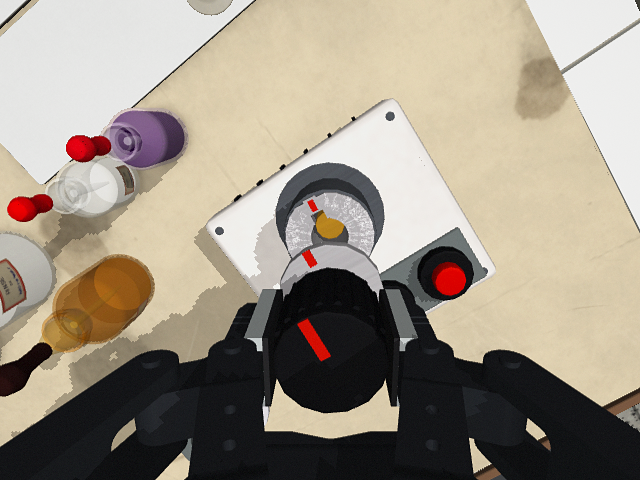

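View pics/s16z.png

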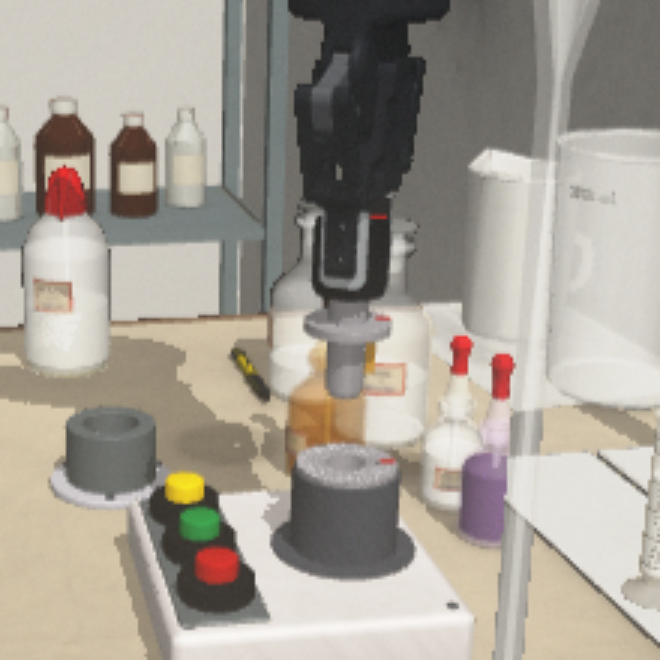

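View pics/c16z.png

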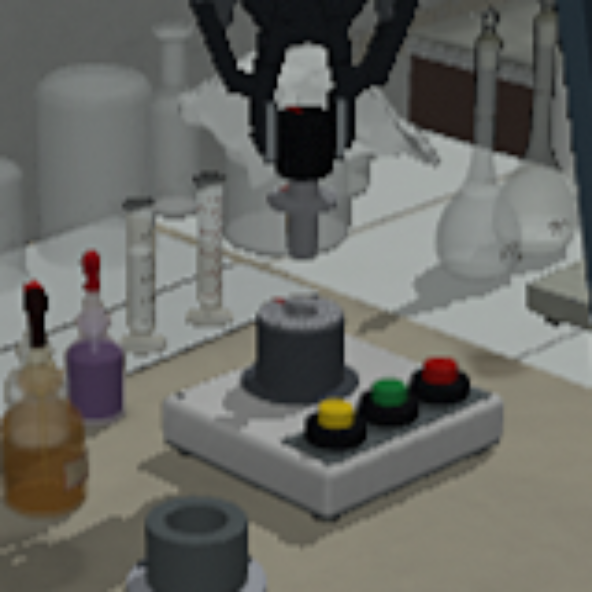

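```bash
python3 - <<'E'
from h import *
import pickle; c=pickle.load(open('c16.pkl','rb'))
im=cv2.imread('pics/w16.png');cv2.imwrite('pics/w16z.png',cv2.resize(im[180:420,240:420],None,fx=4,fy=4,interpolation=cv2.INTER_CUBIC)[:,:])
E
```

```text
(no output)
```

View pics/w16z.png

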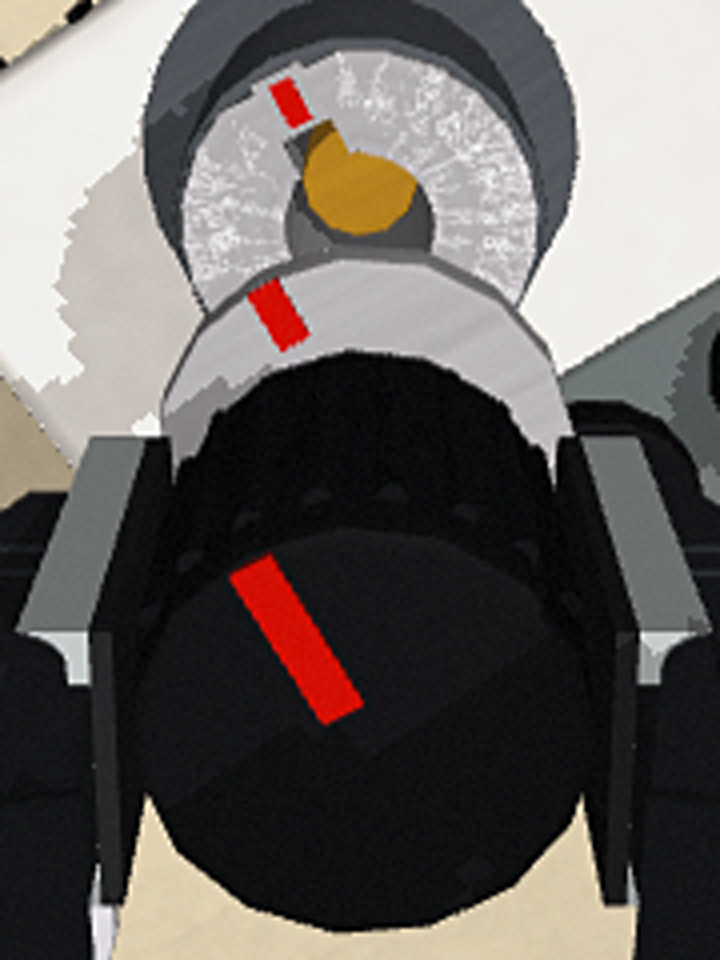

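```bash
python3 - <<'E'
from h import *
import pickle; c=pickle.load(open('c16.pkl','rb'))
t=np.linspace(0,2*np.pi,73)
def circ(x,y,z,r):
    P=np.array([(proj(c,[x+r*np.cos(a),y+r*np.sin(a),z])-[240,180])*4 for a in t]); return 'L%.0f R%.0f T%.0f B%.0f'%(P[:,0].min(),P[:,0].max(),P[:,1].min(),P[:,1].max())
print('hub',circ(.62,-.077,.086,.028),circ(.62,-.077,.086,.011))
for z in (.212,.216,.220): print('knob',z,circ(.6174,-.0778,z,.018))
fl=.158+.057-.052
print('flange',circ(.6174,-.0778,fl,.022))
f=lambda x,y,z:onplane(c,(240+x/4,180+y/4),z)
d=f(252,564,.216)-f(344,714,.216);print('stripe',np.degrees(np.arctan2(d[1],d[0])))
d=f(264,286,fl)-f(296,345,fl);print('flange mark',np.degrees(np.arctan2(d[1],d[0])))
d=f(282,84,.086)-f(300,124,.086);print('hub mark',np.degrees(np.arctan2(d[1],d[0])), f(291,104,.086))
h=np.array([.62,-.077,.086]);d=f(291,104,.086)-h;print(np.degrees(np.arctan2(d[1],d[0])))
print(f(365,730,.216))
E
```

```text
hub L161 R543 T20 B388 L277 R427 T137 B281
knob 0.212 L134 R609 T470 B890
knob 0.216 L127 R616 T494 B924
knob 0.22 L120 R624 T519 B960
flange L156 R582 T226 B621
stripe -6.231628033369582
flange mark -7.924967653959913
hub mark -11.217771507487477 [ 0.63803841 -0.07872043  0.086     ]
-5.448154460584101
[ 0.61681729 -0.07679636  0.216     ]
```

```bash
python3 - <<'E'
from h import *
a=viewer.get_calibration('scene');b=viewer.get_calibration('side')
for p in ([.6176,-.0778,.125],[.6176,-.0778,.17],[.62,-.077,.086],[.62,-.077,.05],[.619,-.0785,.086],[.6172,-.0767,.086]): print(p,((proj(b,p)-[270,130])*3).round(1),((proj(a,p)-[270,100])*3.7).round(1))
im=cv2.imread('pics/s16.png');cv2.imwrite('pics/s16y.png',cv2.resize(im[200:340,350:420],None,fx=8,fy=8,interpolation=cv2.INTER_CUBIC)[:600*2:2,::1])
im=cv2.imread('pics/s16.png');cv2.imwrite('pics/s16y.png',cv2.resize(im[225:325,350:420],None,fx=6,fy=6,interpolation=cv2.INTER_CUBIC))
im=cv2.imread('pics/c16.png');cv2.imwrite('pics/c16y.png',cv2.resize(im[140:215,320:380],None,fx=8,fy=8,interpolation=cv2.INTER_CUBIC))
E
```

```text
[0.6176, -0.0778, 0.125] [350.1 388.6] [300.5 250.8]
[0.6176, -0.0778, 0.17] [353.9 304. ] [301.3 181.6]
[0.62, -0.077, 0.086] [350.8 458.3] [296.1 308.5]
[0.62, -0.077, 0.05] [347.9 521.3] [295.5 361.1]
[0.619, -0.0785, 0.086] [349.8 459.5] [299.  308.3]
[0.6172, -0.0767, 0.086] [345.5 458.4] [299.  309.8]
```

View pics/s16y.png

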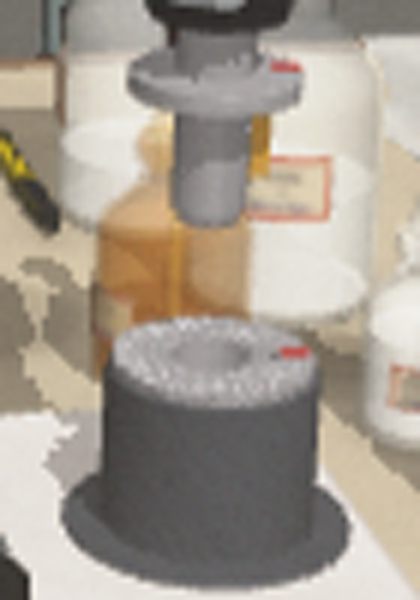

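View pics/c16y.png

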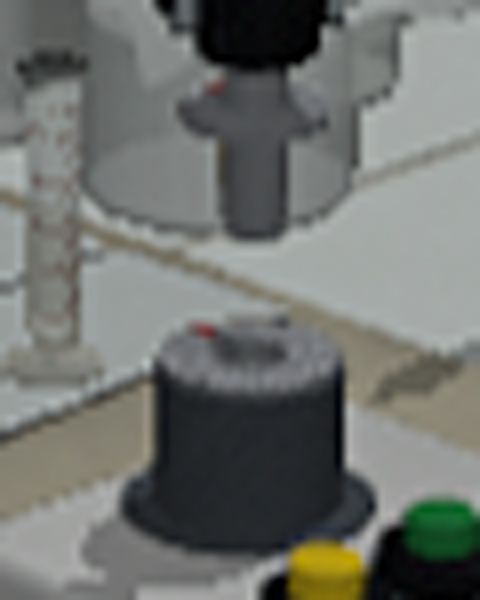

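step_arm:
  plan:
    - [[0,-0.002,0.01],[0,0,0]]
    - [[0,-0.002,0.022],[0,0,0]]
    - [[0,-0.002,0.032],[0,0,0]]
    - [[0,-0.002,0.038],[0,0,0]]
    - [[0,-0.002,0.042],[0,0,0]]

```text
time_s: 10.75
eef_pos: [0.6195, -0.0796, 0.1155]
eef_rot: [-0.001, -0.465, 0.885, 0.001]
wrist_force: [-0.3, 1.1, 0.2]
opening: 0.402
```

```bash
python3 - <<'E'
from h import *
toward([.6194,-.0783,.087])
im=save('side','s17.png')[:,:,::-1];cv2.imwrite('pics/s17y.png',cv2.resize(im[225:325,350:420],None,fx=6,fy=6,interpolation=cv2.INTER_CUBIC))
toward([.6194,-.0783,.087])
E
```

```text
t 10.75 pos [ 0.6195 -0.0796  0.1155] F [-0.3  1.1  0.2] tool shift [-0.0011  0.0008  0.0285] yaw -124.58 j6 1.86
t 10.8 pos [ 0.6195 -0.0795  0.1154] F [ 0.9  1.  -4. ] tool shift [-0.0009  0.0007  0.0284] yaw -124.58 j6 1.86
```

View pics/s17y.png

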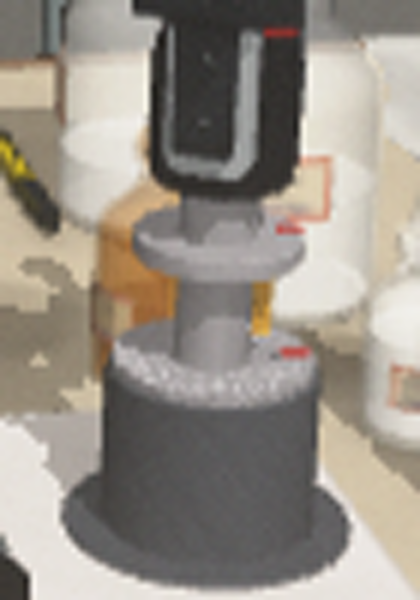

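step_arm:
  plan:
    - [[-0.001,0,0.002],[0,0,0]]
    - [[-0.001,0,0.004],[0,0,0]]
    - [[-0.001,0,0.006],[0,0,0]]
    - [[-0.001,0,0.006],[0,0,0]]

```text
time_s: 11.2
eef_pos: [0.6206, -0.0792, 0.1108]
eef_rot: [-0.0, -0.465, 0.885, -0.0]
wrist_force: [-1.1, -0.1, -2.5]
opening: 0.401
```

```bash
python3 - <<'E'
from h import *
toward([.6194,-.0783,.087])
E
```

```text
t 11.2 pos [ 0.6206 -0.0792  0.1108] F [-1.1 -0.1 -2.5] tool shift [-0.0001  0.0015  0.0238] yaw -124.58 j6 1.86
```

step_arm:
  plan:
    - [[0,0.001,0.002],[0,0,0]]
    - [[0,0.001,0.004],[0,0,0]]
    - [[0,0.001,0.005],[0,0,0]]
    - [[0,0.001,0.005],[0,0,0]]

```text
time_s: 11.6
eef_pos: [0.6197, -0.0785, 0.1056]
eef_rot: [-0.0, -0.465, 0.885, 0.0]
wrist_force: [-0.5, 0.2, -2.4]
opening: 0.401
```

```bash
python3 - <<'E'
from h import *
toward([.6194,-.0783,.087])
E
```

```text
t 11.6 pos [ 0.6197 -0.0785  0.1056] F [-0.5  0.2 -2.4] tool shift [-0.      0.0003  0.0186] yaw -124.58 j6 1.86
```

Still free (depth ~15 mm). Continue.

step_arm:
  plan:
    - [[0,0,0.002],[0,0,0]]
    - [[0,0,0.004],[0,0,0]]
    - [[0,0,0.005],[0,0,0]]
    - [[0,0,0.005],[0,0,0]]

```text
time_s: 12.0
eef_pos: [0.6196, -0.0785, 0.1006]
eef_rot: [-0.0, -0.465, 0.885, 0.0]
wrist_force: [-0.2, -0.1, -2.9]
opening: 0.401
```

```bash
python3 - <<'E'
from h import *
im=save('side','s18.png')[:,:,::-1];cv2.imwrite('pics/s18y.png',cv2.resize(im[225:325,350:420],None,fx=6,fy=6,interpolation=cv2.INTER_CUBIC))
toward([.6194,-.0783,.087])
E
```

```text
t 12.05 pos [ 0.6197 -0.0785  0.1007] F [ 0.3  0.1 -1.2] tool shift [-0.      0.0004  0.0137] yaw -124.58 j6 1.86
```

View pics/s18y.png

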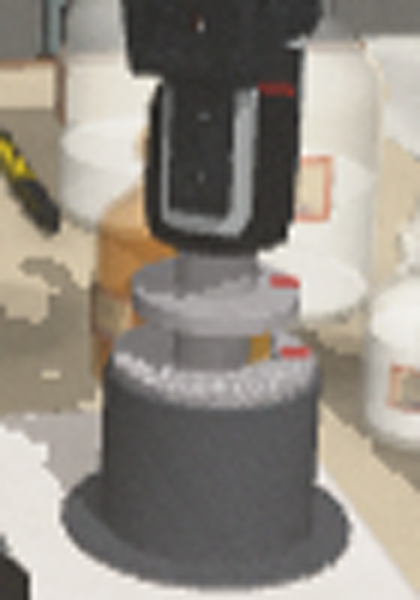

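step_arm:
  plan:
    - [[0,0,0.002],[0,0,0]]
    - [[0,0,0.004],[0,0,0]]
    - [[0,0,0.005],[0,0,0]]
    - [[0,0,0.005],[0,0,0]]

```text
time_s: 12.45
eef_pos: [0.6196, -0.0785, 0.0956]
eef_rot: [-0.0, -0.465, 0.885, 0.0]
wrist_force: [-0.0, 1.3, -1.9]
opening: 0.402
```

```bash
python3 - <<'E'
from h import *
im=save('side','s19.png')[:,:,::-1];cv2.imwrite('pics/s19y.png',cv2.resize(im[225:325,350:420],None,fx=6,fy=6,interpolation=cv2.INTER_CUBIC))
toward([.6194,-.0783,.087])
E
```

```text
t 12.5 pos [ 0.6197 -0.0785  0.0957] F [-0.1 -0.1 -2.5] tool shift [-0.      0.0004  0.0087] yaw -124.58 j6 1.86
```

View pics/s19y.png

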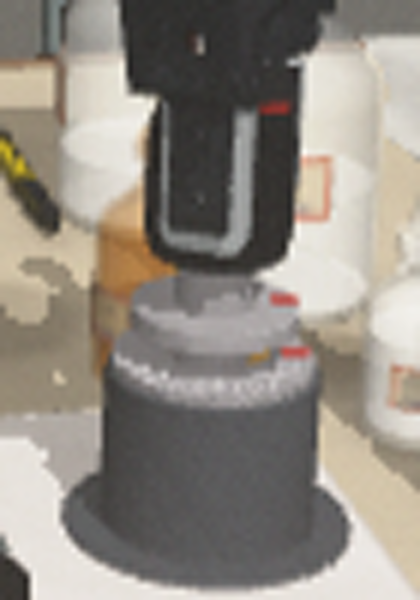

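step_arm:
  plan:
    - [[0,0,0.002],[0,0,0]]
    - [[0,0,0.004],[0,0,0]]
    - [[0,0,0.006],[0,0,0]]
    - [[0,0,0.006],[0,0,0]]

```text
time_s: 12.9
eef_pos: [0.6202, -0.0787, 0.0904]
eef_rot: [0.0, -0.465, 0.885, -0.0]
wrist_force: [-0.9, -0.5, 4.3]
opening: 0.405
```

```bash
python3 - <<'E'
from h import *
toward([.6194,-.0783,.083])
E
```

```text
t 12.9 pos [ 0.6202 -0.0787  0.0904] F [-0.9 -0.5  4.3] tool shift [0.0001 0.0009 0.0074] yaw -124.58 j6 1.86
```

step_arm:
  plan:
    - [[0,0.001,0.002],[0,0,0]]
    - [[0,0.001,0.004],[0,0,0]]
    - [[0,0.001,0.005],[0,0,0]]
    - [[0,0.001,0.005],[0,0,0]]

```text
time_s: 13.3
eef_pos: [0.6202, -0.0787, 0.087]
eef_rot: [0.001, -0.465, 0.885, -0.001]
wrist_force: [-2.1, -0.4, 10.2]
opening: 0.407
```

```bash
python3 - <<'E'
from h import *
toward([.6194,-.0783,.083])
im=save('side','s20.png')[:,:,::-1];cv2.imwrite('pics/s20y.png',cv2.resize(im[225:325,350:420],None,fx=6,fy=6,interpolation=cv2.INTER_CUBIC))
E
```

```text
t 13.3 pos [ 0.6202 -0.0787  0.087 ] F [-2.1 -0.4 10.2] tool shift [0.0002 0.0009 0.0039] yaw -124.58 j6 1.86
```

View pics/s20y.png

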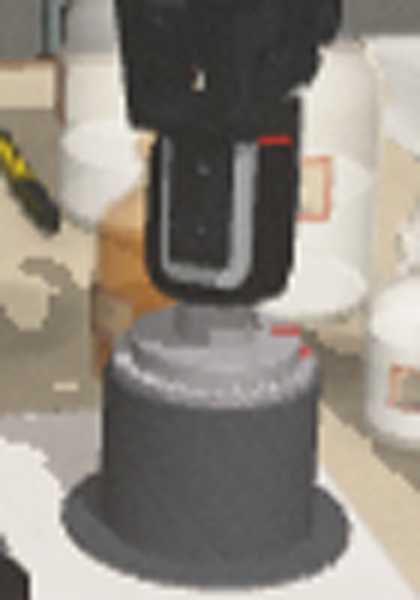

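step_arm:
  plan:
    - [[0,0.001,0.001],[0,0,0]]
    - [[0,0.001,0.002],[0,0,0]]
    - [[0,0.001,0.003],[0,0,0]]
    - [[0,0.001,0.003],[0,0,0]]

```text
time_s: 13.75
eef_pos: [0.6204, -0.0787, 0.0869]
eef_rot: [0.002, -0.465, 0.885, -0.002]
wrist_force: [-8.0, -0.3, 25.8]
opening: 0.401
```

```bash
python3 - <<'E'
from h import *
toward([.6194,-.0783,.083])
im=save('side','s21.png')[:,:,::-1];cv2.imwrite('pics/s21y.png',cv2.resize(im[225:325,350:420],None,fx=6,fy=6,interpolation=cv2.INTER_CUBIC))
E
```

```text
t 13.75 pos [ 0.6204 -0.0787  0.0869] F [-8.  -0.3 25.8] tool shift [0.0002 0.0011 0.0038] yaw -124.56 j6 1.86
```

View pics/s21y.png

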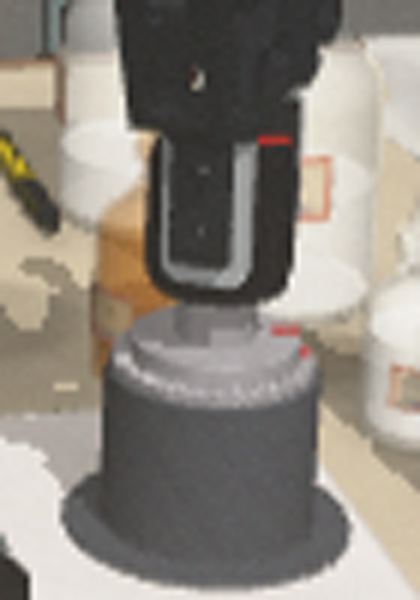

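```bash
python3 - <<'E'
from h import *
im=cv2.imread('pics/s21.png');cv2.imwrite('pics/s21w.png',cv2.resize(im[270:300,362:408],None,fx=16,fy=16,interpolation=cv2.INTER_CUBIC))
im=save('scene','c21.png')[:,:,::-1];cv2.imwrite('pics/c21y.png',cv2.resize(im[160:215,320:380],None,fx=10,fy=10,interpolation=cv2.INTER_CUBIC))
save('wrist','w21.png')
toward([.6194,-.0783,.083])
b=viewer.get_calibration('side')
for r,z in ((.0265,.086),(.022,.086),(.022,.092)):
    P=np.array([proj(b,[.6194+r*np.cos(t),-.0783+r*np.sin(t),z]) for t in np.linspace(0,6.28,90)]);P=(P-[362,270])*16;print(r,z,P.min(0),P.max(0))
E
```

```text
t 13.9 pos [ 0.6204 -0.0787  0.0868] F [-9.  -0.6 24.7] tool shift [0.0002 0.0011 0.0038] yaw -124.56 j6 1.86
0.0265 0.086 [122.97615317 105.31674158] [673.96448879 321.67478475]
0.022 0.086 [169.41264335 122.53999354] [626.68776287 302.08927478]
0.022 0.092 [171.47953184  66.82946943] [629.97075839 243.49601375]
```

View pics/s21w.png

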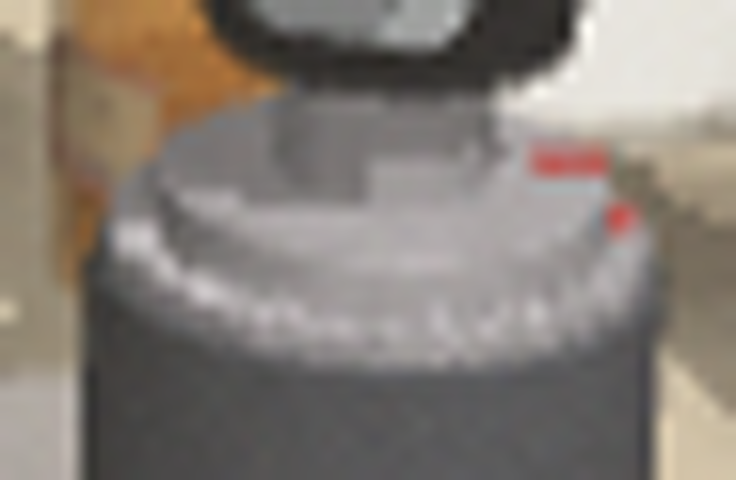

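View pics/c21y.png

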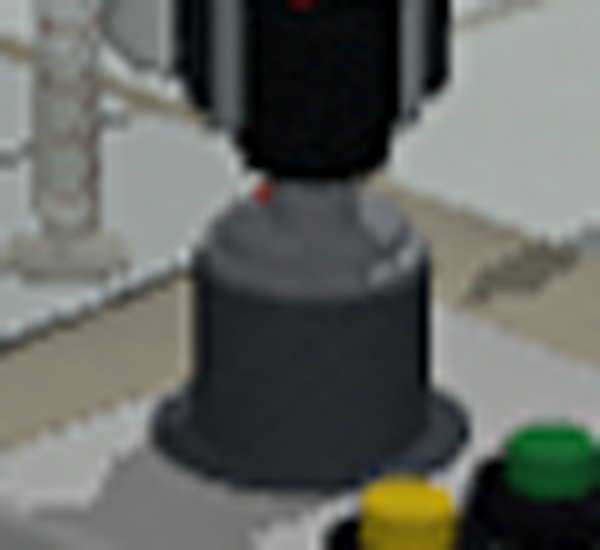

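View pics/w21.png

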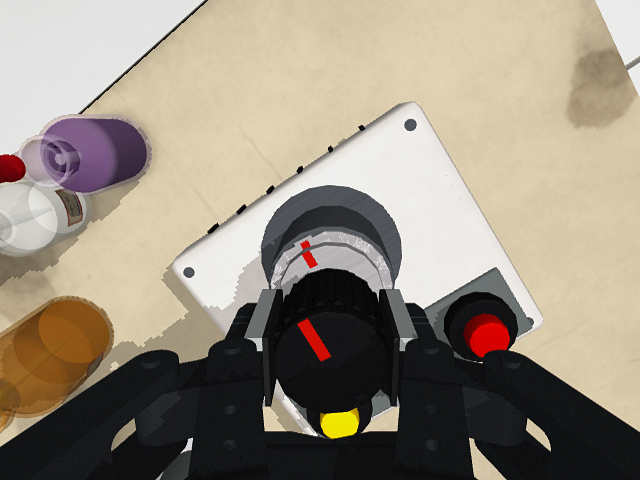

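step_arm:
  plan:
    - [[0,0,0],[0,0,0]]
    - [[0,0,0],[0,0,0]]
    - [[0,0,0],[0,0,0]]
    - [[0,0,0],[0,0,0]]
    - [[0,0,0],[0,0,0]]

```text
time_s: 14.4
eef_pos: [0.6204, -0.0788, 0.0869]
eef_rot: [0.002, -0.465, 0.885, -0.002]
wrist_force: [-8.1, -0.3, 24.9]
opening: 0.405
```

```bash
python3 - <<'E'
from h import *
toward([.6194,-.0783,.083])
a=save('scene','c22.png').astype(int); b=cv2.imread('pics/scene0.png')[:,:,::-1].astype(int)
d=np.abs(a-b).max(2)
for n,(x0,y0,x1,y1) in dict(wash=(206,220,247,311),amber=(268,179,292,239),vial=(283,282,294,312)).items(): print(n,(d[y0:y1,x0:x1]>40).mean().round(3))
im=save('side','s22.png')[:,:,::-1];cv2.imwrite('pics/s22y.png',cv2.resize(im[240:350,300:420],None,fx=6,fy=5.4,interpolation=cv2.INTER_CUBIC))
E
```

```text
t 14.4 pos [ 0.6204 -0.0788  0.0869] F [-8.1 -0.3 24.9] tool shift [0.0002 0.0011 0.0039] yaw -124.57 j6 1.86
wash 0.0
amber 0.0
vial 0.0
```

View pics/s22y.png

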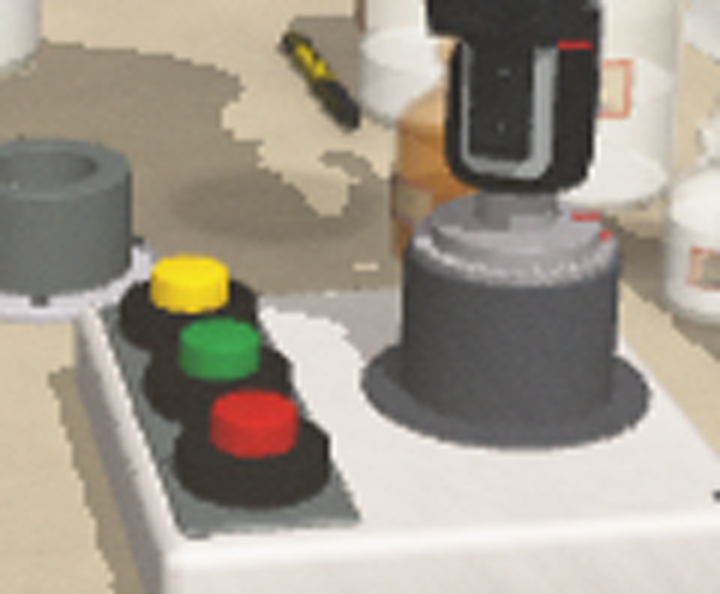

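```bash
python3 -c "
from h import *
print(ticket.hand_in())"
```

```text
the job is handed in; nothing more can be done
None
```

I handed in the job at about 14.5 s of the 54 s allowed. The shaft is in the hub, and the gripper is still holding the knob and pushing down. No verdict was reported.

**Keys:** I pressed green first and then yellow, each down to a hard stop (about 15 N and 24 N). The last side picture shows both up again. Red was not pressed.

**Shaft:** I lifted it from the ring stand by the knob and turned it about 58° to match the hub's red mark. The key went into the keyway on the first descent, so I did not need to search for it by turning.

**Last checks:**
- **Seating:** The shaft stops firmly with the TCP at z = 0.0869 m, which is the seated height I worked out from the grasp. Pushing about 15 N harder moved it only about 0.1 mm.
- **Hold:** The wrist reads about 25 N upward against a spring of about 10 N, and the fingers hold steady at 0.40 opening.
- **Bottles and vial:** The scene picture shows no change in any of them from the start.

**Disagreements:**
- **Fingertips:** With the fingers shut, the tips first touched the key about 20 mm behind the TCP. The stated reach put them 8 mm ahead of it. I worked from the measured value.
- **Flange gap:** The side picture is too coarse to settle how far the flange is down; one reading of it allowed a gap of 2–4 mm. That the shaft is fully home rests on the hard stop and the matching height.

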